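Load the crystal show case

ROBOT

A 7-joint arm with a two-finger parallel gripper is mounted at the origin on the work surface. World frame = base frame: x ahead of the robot, y to its left, z up, the work surface at z = 0. Lengths are in mm, angles in rad, forces in N, time in s.
With the tool pointing down it reaches from about 400 to 850 mm from the base axis. Payload 4.4 kg.
Tool frame: the origin (TCP) lies between the finger pads; the fingertips stand 25 mm ahead of it and the grasp point (between the pads) lies 6 mm ahead of it; z points along the fingers, y is the line along which they close (so a half turn about z gives the same grasp; the last joint's range is limited). The gripper opens to 94 mm and grips with 3 to 60 N. Pads are 16 mm wide; open, the fingers measure 119 mm over their backs; the gripper's body (75 mm by 177 mm) begins 78 mm behind the grasp point.
Start: joints at [-1.309, 0.628, 0.038, 1.517, -0.027, 0.996, -0.02], TCP at [209.251, 615.412, 230.478] pointing down, gripper open.
Joint ranges: [-3.06, 3.06], [-0.37, 2.12], [-1.25, 1.32], [0.18, 2.47], [-1.1, 4.24], [0.23, 1.98], [-2.94, 2.94]. Speed limits (rad/s): [2.57, 2.57, 3.14, 3.14, 3.14, 3.14, 3.14].

INTERFACE

Orientations are given as a rotation vector (axis times angle).
In Python, from station import robot, viewer gives the robot as it stands.
- The arm moves only by the shell command python3 -m crank 'ROWS' [FORCE]. ROWS is JSON, a list of rows, each a list of 3 entries, a list of its own where there are three numbers: the shift along the tool's x, y, z scaled (see below), then the turn, a rotation vector about the tool's x, y, z scaled (see below), then the opening, from 0 (shut) to 1 (fully open). A call has 1 to 12 rows; each row shifts and turns the commanded pose from where the row before left it, along the tool's axes as they then stand; what a row does not reach is not made up. The controller multiplies each number of a shift by 40 mm and each number of a turn by 6 degrees. A row lasts 1/12 s, in which the tool goes at most 41.7 mm and 7.16 degrees, less where a joint would pass 70% of its speed; a pose out of reach is approached as far as the arm can. A call with a number of a shift or a turn outside -1 to 1 is refused whole. A call with a gripper value outside its range is refused whole. The fingers move at their own pace and stop on an object; FORCE is the grip in N (left out, the last holds). Time passes only in rows, so rows that do not move let the fingers close. It gives the time, the measured TCP pose, the force, the opening and the grip force at its end, in the units of the state.
- robot.get_obs(): the state, without advancing time (a new reading comes with each control period).
- viewer.grab_frame(name): name is "scene" or "side" or "wrist"; returns the picture (420x560x3 uint8, red, green, blue); there is no depth.
- viewer.get_calibration(name): a dict with "vertical_fov" (degrees; the focal length in pixels is half the picture's height over the tangent of half this angle, whatever the lens; pixels are square), "cx", "cy" (the principal point, pixels), "k1" (the pictures are not rectified: a ray, as slopes to the right and down, at radius r is drawn at 1 + k1 r^2 times it, then the intrinsics apply), "world_from_camera" (4x4, takes a point from camera to world coordinates); the wrist camera has in their place "mount" (4x4, takes a point from camera to tool coordinates, whose origin is the TCP and whose axes are the flange's). Camera axes: x right, y up, looking along -z (the intrinsics and any distortion apply to the point x, -y, -z); pixel columns grow to the right and rows downward; lengths in mm; the calibration is good to about 2 mm. A picture is of the moment at which its call begins: read the wrist's pose just before it. get_calibration takes no time and is no camera call.
- robot.job_done(): hands the job in; it is judged then, once.
The state is a dict: "time_s": time; "qpos": joint angles; "joint_vel": joint speeds; "joint_efforts": joint torques, N m; "ee_pos": TCP position; "orientation": TCP orientation; "force": force on the tool from outside, world axes, zero at the start; "moment": the same for the moment, N m; "gripper_width": finger opening in mm; "grasp_force": force on a finger pad.
Only numpy, scipy, OpenCV 4.12 (cv2) and the standard library are available. Lean on these libraries where they do the work, as an engineer would, in place of code of your own. Each camera call takes 0.05 s, during which the arm holds its last target. There are 200 camera calls.

TASK

Pull the sliding display board all the way out of the glass show case, then lay every loose stone slab lying on the counter flat in a board recess of its own outline (round slabs in round recesses, square slabs in square ones) and carry the open wooden tray of loose crystals, level and without spilling any, to the large rectangular recess in the middle of the board. When everything lies fully down in its recess, push the board all the way back into the case; do not shove the geode, bowl, birch block or cardboard gift box about.

Things in the scene. Friction and masses are not known exactly. Their poses are not given: they have to be found in the camera images.
- case: glass show case fixed on the counter, 412 mm wide (y), 220 deep (x), 131 high (125 inside), open at its -x front, where the glass ends at x = +150 mm. Two rails (12 mm high, y = +-165 mm) run out in front to x = -120 mm. Origin on the counter under the centre of the fully pulled-out board; x points into the case, away from the robot; yaw within 0.08 rad
- board (a joint): wooden display board on its slide: 0 = pulled fully out (stop), 0.24 m = pushed fully in along the case's +x (stop); starts at 0.09 to 0.17. Stays where left; friction 2.5 N plus 8 N per m/s. 210 mm (x) by 360 mm (y), underside 13 mm, top face 35 mm over the counter, 160 mm wide front lip to 150 mm ahead of its centre; recesses 7 mm deep, grey felt floors
- grip (a point): top centre of the board's arched wooden grip on the front lip, 135 mm ahead (-x) of the board's centre: a level bar along y, 120 mm long, 14 mm thick (x), 22 mm high, on two end posts, its top 80 mm above the board's top face (115 mm over the counter). Can be pinched from above, fingers before and behind it. Axes as the case's; moves with the board
- round_a (a point): centre of the floor of the near round recess (74 mm diameter, 7 mm deep), on the +y side of the board: at x = -55 mm, y = +130 mm from the board's centre. z up; axes as the case's; moves with the board
- round_b (a point): the same, the far round recess at x = +55 mm, y = +130 mm from the board's centre
- square_a (a point): centre of the floor of the near square recess (64 by 64 mm, sides along the board's, 7 mm deep), on the -y side of the board: x = -55 mm, y = -130 mm from the board's centre
- square_b (a point): the same, the far square recess at x = +55 mm, y = -130 mm from the board's centre
- tray_bay (a point): centre of the floor of the rectangular recess for the tray (158 mm along x by 118 mm along y, 7 mm deep), at the board's centre
- disc1: round polished agate slab, 68 mm diameter, 20 mm thick, 0.18 kg, lying flat; origin at the centre of its underside, z up. May be absent
- disc2: like disc1. May be absent
- tile1: square polished stone slab, 58 by 58 by 20 mm, 0.17 kg, lying flat; origin at the centre of its underside, x and y axes along its sides, z up. May be absent
- tile2: like tile1. May be absent
- tray: open wooden tray, 150 mm (its x) by 110 mm (y), walls 28 mm high, 5 mm thick, 0.2 to 0.33 kg, holding four loose crystals. A carrying bar runs along x over the middle from end to end, on end boards: 14 mm wide, 14 high, its axis 73 mm and top 80 mm above the tray's underside. Origin at the centre of the underside, z up. Fits the recess either way round
- point1: six-sided quartz point, 50 mm long, 26 mm thick, 0.04 kg, loose in the tray at the start; body origin at its centre underside as built
- point2: six-sided amethyst point, 50 mm long, 26 mm thick, 0.04 kg, loose in the tray at the start; body origin at its centre underside as built
- chunk1: amethyst chunk 36 x 30 x 24 mm, 0.04 kg, loose in the tray at the start; body origin at its centre underside as built
- chunk2: quartz chunk 36 x 30 x 24 mm, 0.04 kg, loose in the tray at the start; body origin at its centre underside as built
- geode: bystander: grey geode with amethyst face, 120 mm wide, 105 mm high, 0.95 kg; origin at the centre of its underside
- bowl: bystander: white bowl, 90 mm diameter, 45 mm high; origin at the centre of its underside
- birch: bystander: upright birch block, 80 mm diameter, 50 mm high; origin at the centre of its underside
- giftbox: bystander: closed cardboard gift box 90 x 70 x 40 mm; origin at the centre of its underside

How it is judged (in metres and radians):
On the way, in this order (a step that is already met when the one before it is completed fails the run):
1. the board is pulled fully out (value of joint board below 0.01 m), for 0.2 s.
2. all slabs and the tray with its crystals lie in their recesses, the board still out (((horizontal distance between disc1 and round_a below 0.006 m and z of disc1 in the frame of round_a below 0.003 m and angle between disc1's own z axis and vertical below 0.07 rad) or (horizontal distance between disc1 and round_b below 0.006 m and z of disc1 in the frame of round_b below 0.003 m and angle between disc1's own z axis and vertical below 0.07 rad)) and ((horizontal distance between disc2 and round_a below 0.006 m and z of disc2 in the frame of round_a below 0.003 m and angle between disc2's own z axis and vertical below 0.07 rad) or (horizontal distance between disc2 and round_b below 0.006 m and z of disc2 in the frame of round_b below 0.003 m and angle between disc2's own z axis and vertical below 0.07 rad)) and ((horizontal distance between tile1 and square_a below 0.006 m and z of tile1 in the frame of square_a below 0.003 m and angle between tile1's own z axis and vertical below 0.07 rad) or (horizontal distance between tile1 and square_b below 0.006 m and z of tile1 in the frame of square_b below 0.003 m and angle between tile1's own z axis and vertical below 0.07 rad)) and ((horizontal distance between tile2 and square_a below 0.006 m and z of tile2 in the frame of square_a below 0.003 m and angle between tile2's own z axis and vertical below 0.07 rad) or (horizontal distance between tile2 and square_b below 0.006 m and z of tile2 in the frame of square_b below 0.003 m and angle between tile2's own z axis and vertical below 0.07 rad)) and (horizontal distance between tray and tray_bay below 0.008 m and z of tray in the frame of tray_bay below 0.003 m and angle between tray's own z axis and vertical below 0.07 rad) and x of point1 in the frame of tray between -0.072 and 0.072 m and y of point1 in the frame of tray between -0.052 and 0.052 m and z of point1 in the frame of tray between -0.01 and 0.05 m and x of point2 in the frame of tray between -0.072 and 0.072 m and y of point2 in the frame of tray between -0.052 and 0.052 m and z of point2 in the frame of tray between -0.01 and 0.05 m and x of chunk1 in the frame of tray between -0.072 and 0.072 m and y of chunk1 in the frame of tray between -0.052 and 0.052 m and z of chunk1 in the frame of tray between -0.01 and 0.05 m and x of chunk2 in the frame of tray between -0.072 and 0.072 m and y of chunk2 in the frame of tray between -0.052 and 0.052 m and z of chunk2 in the frame of tray between -0.01 and 0.05 m and value of joint board below 0.09 m), for 0.2 s.
At the end, for the whole second after the job is handed in: Board within 8 mm of its inner stop; every slab flat in a recess of its outline (centre within 6 mm, underside within 3 mm of the floor); tray in the rectangular recess (within 8 mm, 3 mm of the floor) with all four crystals inside; all at rest (value of joint board above 0.232 m and ((horizontal distance between disc1 and round_a below 0.006 m and z of disc1 in the frame of round_a below 0.003 m and angle between disc1's own z axis and vertical below 0.07 rad) or (horizontal distance between disc1 and round_b below 0.006 m and z of disc1 in the frame of round_b below 0.003 m and angle between disc1's own z axis and vertical below 0.07 rad)) and ((horizontal distance between disc2 and round_a below 0.006 m and z of disc2 in the frame of round_a below 0.003 m and angle between disc2's own z axis and vertical below 0.07 rad) or (horizontal distance between disc2 and round_b below 0.006 m and z of disc2 in the frame of round_b below 0.003 m and angle between disc2's own z axis and vertical below 0.07 rad)) and ((horizontal distance between tile1 and square_a below 0.006 m and z of tile1 in the frame of square_a below 0.003 m and angle between tile1's own z axis and vertical below 0.07 rad) or (horizontal distance between tile1 and square_b below 0.006 m and z of tile1 in the frame of square_b below 0.003 m and angle between tile1's own z axis and vertical below 0.07 rad)) and ((horizontal distance between tile2 and square_a below 0.006 m and z of tile2 in the frame of square_a below 0.003 m and angle between tile2's own z axis and vertical below 0.07 rad) or (horizontal distance between tile2 and square_b below 0.006 m and z of tile2 in the frame of square_b below 0.003 m and angle between tile2's own z axis and vertical below 0.07 rad)) and (horizontal distance between tray and tray_bay below 0.008 m and z of tray in the frame of tray_bay below 0.003 m and angle between tray's own z axis and vertical below 0.07 rad) and x of point1 in the frame of tray between -0.072 and 0.072 m and y of point1 in the frame of tray between -0.052 and 0.052 m and z of point1 in the frame of tray between -0.01 and 0.05 m and x of point2 in the frame of tray between -0.072 and 0.072 m and y of point2 in the frame of tray between -0.052 and 0.052 m and z of point2 in the frame of tray between -0.01 and 0.05 m and x of chunk1 in the frame of tray between -0.072 and 0.072 m and y of chunk1 in the frame of tray between -0.052 and 0.052 m and z of chunk1 in the frame of tray between -0.01 and 0.05 m and x of chunk2 in the frame of tray between -0.072 and 0.072 m and y of chunk2 in the frame of tray between -0.052 and 0.052 m and z of chunk2 in the frame of tray between -0.01 and 0.05 m and linear speed of each of disc1, disc2, tile1, tile2, tray below 0.02 m/s); the robot touches nothing.
It fails at once if the tray is tipped by more than about 20 degrees (angle between tray's own z axis and vertical above 0.35 rad).
It fails at once if a crystal is spilled from the tray (distance between any of point1, point2, chunk1, chunk2 and tray above 0.13 m).
It fails at once if the geode, bowl, birch block or gift box is pushed more than 50 mm (distance of any of geode, bowl, birch, giftbox from where it was at the start of the episode above 0.05 m).
Of disc1, disc2, tile1, tile2 only 3 to 4 are there at a start; the rules pass over those that are not, and their reading is None.
At some moment in a run one of disc1, disc2, tile1, tile2 may be knocked a few centimetres aside while the robot is not near it.
It also fails if it takes over 210 s, if anything falls off the work surface, if the arm or the gripper's body presses on something with over 40 N, if the wrist force passes 120 N, or if a joint passes its speed limit or range.

## Working session

There is one attempt and no reset: what is moved stays moved. The work goes in short steps, Python scripts to look and compute and a shell command to move; the robot and the scene stay as the last step left them, time stands still between calls to the robot, and variables do not carry over. Pictures are saved under pics/ and viewed, at most 14 in all, crops included, and the job is handed in when it is done.

```bash
ls; mkdir -p pics
cat > h.py <<'E'
import numpy as np, cv2
from scipy.spatial.transform import Rotation as R
from station import robot, viewer
def pose():
    o=robot.get_obs(); T=np.eye(4); T[:3,:3]=R.from_rotvec(o["orientation"]).as_matrix(); T[:3,3]=o["ee_pos"]; return T
def cam(name,T=None):
    c=viewer.get_calibration(name); f=210/np.tan(np.radians(c["vertical_fov"])/2)
    W=np.array(c["world_from_camera"]) if "world_from_camera" in c else (pose() if T is None else T)@np.array(c["mount"])
    return dict(f=f,cx=c["cx"],cy=c["cy"],k=c["k1"],W=W)
def ray(C,px):
    s=(np.atleast_2d(px).astype(float)-[C["cx"],C["cy"]])/C["f"]; u=s.copy()
    for _ in range(20): u=s/(1+C["k"]*(u**2).sum(1,keepdims=True))
    d=np.c_[u[:,0],-u[:,1],-np.ones(len(u))]@C["W"][:3,:3].T
    return C["W"][:3,3],d
def toz(C,px,z):
    o,d=ray(C,px); return o+d*((z-o[2])/d[:,2])[:,None]
def proj(C,P):
    p=(np.atleast_2d(P)-C["W"][:3,3])@C["W"][:3,:3]; u=np.c_[p[:,0]/-p[:,2],-p[:,1]/-p[:,2]]
    u=u*(1+C["k"]*(u**2).sum(1,keepdims=True)); return u*C["f"]+[C["cx"],C["cy"]]
def grab(name,fn=None):
    C=cam(name); im=viewer.grab_frame(name)
    if fn: cv2.imwrite("pics/"+fn,im[:,:,::-1])
    return C,im
E
python3 - <<'E'
from h import *
a=grab("scene","s.png");b=grab("side","d.png");c=grab("wrist","w.png")
cv2.imwrite("pics/s2.png",cv2.resize(a[1][:,:,::-1],(784,588)))
for n in(a,b,c): print({k:np.round(v,3).tolist() for k,v in n[0].items()})
print(pose().round(3)); print(robot.get_obs())
E
```

```text
pics
{'f': 441.613, 'cx': 275.073, 'cy': 208.693, 'k': -0.028, 'W': [[-0.789, -0.518, 0.332, 870.428], [0.615, -0.671, 0.414, 484.226], [0.008, 0.531, 0.848, 1066.204], [0.0, 0.0, 0.0, 1.0]]}
{'f': 388.965, 'cx': 280.495, 'cy': 204.136, 'k': 0.013, 'W': [[0.812, 0.337, -0.477, 16.542], [-0.584, 0.439, -0.683, -693.436], [-0.02, 0.833, 0.553, 655.951], [0.0, 0.0, 0.0, 1.0]]}
{'f': 369.132, 'cx': 284.665, 'cy': 213.495, 'k': 0.02, 'W': [[0.323, -0.911, -0.257, 133.307], [0.947, 0.31, 0.091, 640.392], [-0.003, -0.272, 0.962, 383.61], [0.0, 0.0, 0.0, 1.0]]}
[[-9.47000e-01  3.22000e-01 -0.00000e+00  2.09080e+02]
 [ 3.22000e-01  9.47000e-01 -1.00000e-03  6.14966e+02]
 [ 0.00000e+00 -1.00000e-03 -1.00000e+00  2.29819e+02]
 [ 0.00000e+00  0.00000e+00  0.00000e+00  1.00000e+00]]
{'time_s': 0.15, 'qpos': array([-1.30879984,  0.62906899,  0.03845461,  1.51810101, -0.02705147,
        0.99634107, -0.01997962]), 'joint_vel': array([-1.54284960e-04, -3.70839538e-04,  1.78025121e-03, -2.88951184e-03,
        6.17589338e-05,  5.04540441e-04,  5.02658069e-04]), 'joint_efforts': array([ 1.14160102e-03, -5.50093031e+01,  1.14450350e+00, -1.86818290e+01,
       -5.22486214e-02,  2.08659167e-02,  1.08636239e-04]), 'ee_pos': array([209.08024931, 614.96586462, 229.81930806]), 'orientation': array([-5.12574184e-01, -3.09922569e+00,  2.16213324e-03]), 'force': array([-0.85001314,  0.84826117, -0.17676266]), 'moment': array([ 0.00531107, -0.03427792,  0.02553884]), 'grasp_force': 0.0, 'gripper_width': 93.9165584267254}
```

View pics/s2.png

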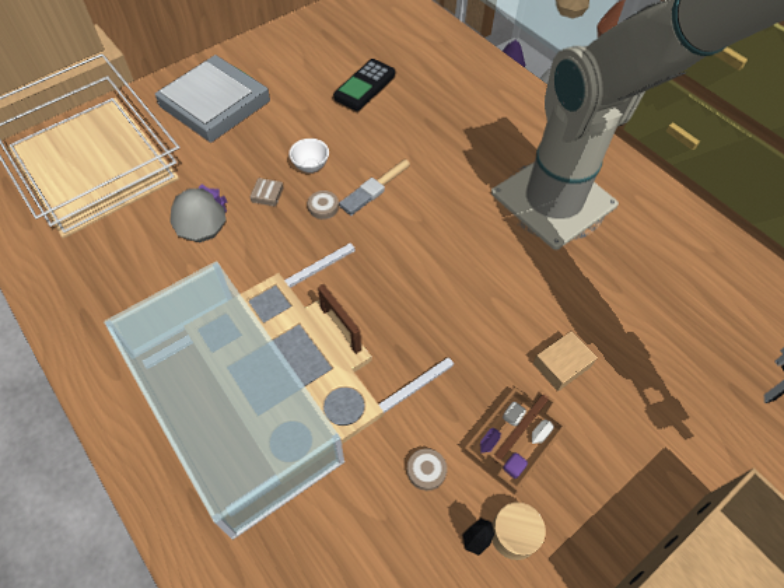

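View pics/d.png

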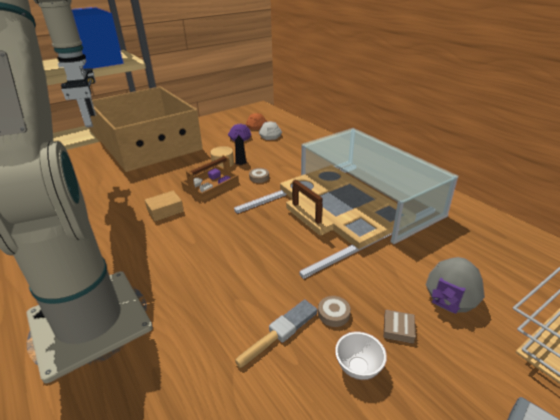

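The scene picture shows discs at s2 px (324,205) and (427,468), a tile at (267,192), the tray at (514,438), the grip bar from (320,290) to (358,348) and the rail ends at (352,249) and (450,363). Bystanders are the gift box, birch, bowl and geode. Only three slabs are visible.

Run:
```python
from h import *
C=cam("scene")
def q(n,pts,z): print(n,toz(C,np.array(pts)/1.4,z)[:,:2].round(0).tolist())
q("rails",[(352,248),(450,363)],12)
q("roundA, squareA top rim",[(344,405),(270,302)],35)
q("gripbar",[(321,290),(358,348)],115)
q("discs",[(323,204),(427,467)],20)
q("tile",[(267,190)],20)
q("traybar",[(547,399),(500,455)],80)
q("gift top corners",[(567,332),(597,354),(567,384),(537,358)],40)
q("birch",[(520,528)],50); q("bowl",[(309,152)],45); q("black",[(479,530)],40);q("geode",[(198,235)],20)
im=cv2.imread("pics/s.png")
a=cv2.resize(im[110:190,160:300],None,fx=4,fy=4,interpolation=2)[:300,:560]
b=cv2.resize(im[260:400,270:420],None,fx=4,fy=4,interpolation=2)[:,:600]
cv2.imwrite("pics/c1.png",cv2.resize(im[180:330,160:350],None,fx=4,fy=4,interpolation=2))
```

```text
rails [[445.0, -160.0], [458.0, 168.0]]
roundA, squareA top rim [[669.0, 122.0], [658.0, -139.0]]
gripbar [[587.0, -55.0], [604.0, 80.0]]
discs [[428.0, -290.0], [620.0, 293.0]]
tile [[504.0, -399.0]]
traybar [[398.0, 341.0], [528.0, 362.0]]
gift top corners [[251.0, 263.0], [240.0, 330.0], [329.0, 337.0], [335.0, 267.0]]
birch [[574.0, 463.0]]
bowl [[376.0, -417.0]]
black [[624.0, 425.0]]
geode [[687.0, -382.0]]
```

View pics/c1.png

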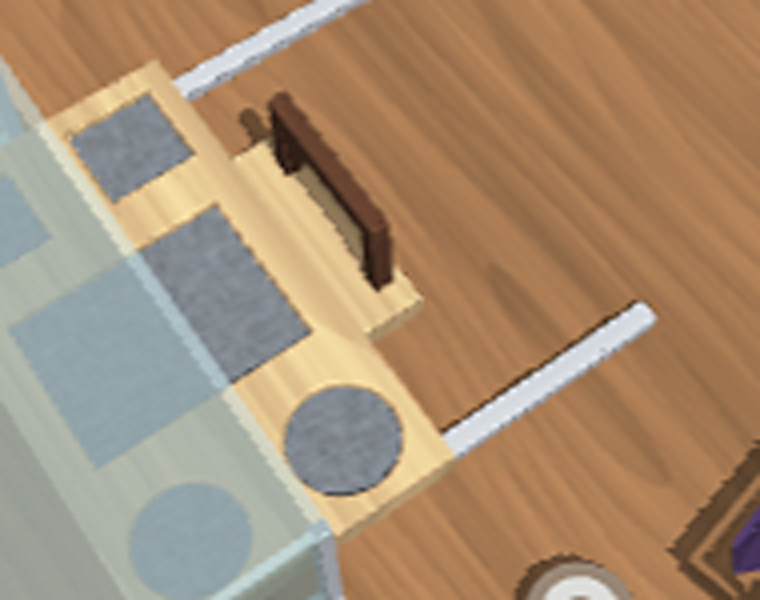

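The crop shows the board's front corners at (155,62) and (455,462), the grip bar's top ends at (281,99) and (379,228), and the +y rail end at (647,312). I'll fit the case pose and slide from these.

Run:
```python
from h import *
from scipy.optimize import least_squares
C=cam("scene")
c=lambda x,y:(x/4+160,y/4+180)
F=[(c(455,460),(-105,180,35),1),(c(155,62),(-105,-180,35),1),(c(281,100),(-135,-60,115),1),(c(382,230),(-135,60,115),1),
(c(647,312),(-120,165,12),0),((352/1.4,248/1.4),(-120,-165,12),0),(c(325,522),(150,206,131),0)]
px=np.array([f[0] for f in F])
def P(v):
    x,y,a,s=v; out=[]
    for _,p,m in F:
        X,Y=p[0]+m*s,p[1]; out.append((x+X*np.cos(a)-Y*np.sin(a),y+X*np.sin(a)+Y*np.cos(a),p[2]))
    return np.array(out)
r=least_squares(lambda v:(proj(C,P(v))-px).ravel(),[600,0,0,100],loss="soft_l1")
print(r.x.round(3)); print((proj(C,P(r.x))-px).round(1).tolist()); print(P(r.x).round(0)[2:4])
```

```text
[ 5.69126e+02 -3.27600e+00 -4.10000e-02  1.51063e+02]
[[-0.1, -0.4], [0.4, -0.3], [-1.4, -1.0], [-0.2, 0.3], [-0.1, 0.6], [0.1, -1.2], [0.8, 3.4]]
[[583. -64. 115.]
 [588.  56. 115.]]
```

```bash
cat >> h.py <<'E'
def plan(x,y,z,yaw=None):
    "tcp target; yaw = world angle (deg) of the tool y axis mod 180. prints turn units, then shift units after the turn"
    T=pose(); cur=np.degrees(np.arctan2(T[1,1],T[0,1])); d=0 if yaw is None else (yaw-cur+90)%180-90
    a=np.radians(cur+d); yv=np.array([np.cos(a),np.sin(a)]); xv=np.array([-yv[1],yv[0]]); D=np.array([x,y])-T[:2,3]
    print("turn z units %.2f  shift units x %.2f y %.2f z %.2f | tcp %s yaw %.2f tilt %s"%(-d/6,D@xv/40,D@yv/40,(T[2,3]-z)/40,T[:3,3].round(1),cur,T[:2,2].round(3)))
E
python3 -m crank '[[[0,0,0],[0,0,1],1],[[0,0,0],[0,0,1],1],[[0,0,0],[0,0,1],1],[[0,0,0],[0,0,1],1],[[0,0,0],[0,0,1],1],[[0,0,0],[0,0,1],1],[[0,0,0],[0,0,1],1],[[0,0,0],[0,0,1],1],[[0,0,0],[0,0,1],1],[[0,0,0],[0,0,1],1],[[0,0,0],[0,0,1],1],[[0,0,0],[0,0,1],1]]'
python3 - <<'E'
from h import *
plan(585,-4,230,-2.35); print(robot.get_obs()["qpos"].round(2))
E
```

```text
time_s: 1.15
ee_pos: [209.0, 615.2, 230.1]
orientation: [2.242, 2.2, -0.001]
force: [0.8, 0.2, -0.4]
gripper_width: 93.7
grasp_force: 0.0
turn z units 0.21  shift units x -15.08 y 10.03 z 0.00 | tcp [209.  615.2 230.1] yaw -1.07 tilt [-0.    -0.001]
[-1.51  0.66  0.39  1.52 -0.27  1.01 -1.07]
```

```bash
python3 -m crank '[[[-0.75,0.5,0],[0,0,0.2],1],[[-0.75,0.5,0],[0,0,0],1],[[-0.75,0.5,0],[0,0,0],1],[[-0.75,0.5,0],[0,0,0],1],[[-0.75,0.5,0],[0,0,0],1],[[-0.75,0.5,0],[0,0,0],1],[[-0.75,0.5,0],[0,0,0],1],[[-0.75,0.5,0],[0,0,0],1],[[-0.75,0.5,0],[0,0,0],1],[[-0.75,0.5,0],[0,0,0],1]]' >/dev/null
python3 -m crank '[[[-0.75,0.5,0],[0,0,0],1],[[-0.75,0.5,0],[0,0,0],1],[[-0.75,0.5,0],[0,0,0],1],[[-0.75,0.5,0],[0,0,0],1],[[-0.75,0.5,0],[0,0,0],1],[[-0.75,0.5,0],[0,0,0],1],[[-0.75,0.5,0],[0,0,0],1],[[-0.75,0.5,0],[0,0,0],1],[[-0.75,0.5,0],[0,0,0],1],[[-0.75,0.5,0],[0,0,0],1],[[0,0,0],[0,0,0],1],[[0,0,0],[0,0,0],1]]'
python3 - <<'E'
from h import *
plan(585,-4,106,-2.35); print(robot.get_obs()["qpos"].round(2)); C,im=grab("wrist","w1.png")
a=-.041
for s in (150,):
  P=[(569+X*np.cos(a)-Y*np.sin(a),-3+X*np.sin(a)+Y*np.cos(a),Z) for X,Y,Z in [(-135+s,-60,115),(-135+s,60,115)]]; print(proj(C,P).round(0))
E
```

```text
time_s: 2.98
ee_pos: [589.3, -0.4, 230.1]
orientation: [2.264, 2.177, -0.002]
force: [-0.2, 0.4, 0.1]
gripper_width: 94.0
grasp_force: 0.0
turn z units 0.02  shift units x -0.09 y -0.10 z 3.10 | tcp [ 5.893e+02 -4.000e-01  2.301e+02] yaw -2.25 tilt [-0.    -0.001]
[-0.3   0.57  0.4   1.7  -0.26  0.93  0.16]
[[279. 292.]
 [279. 141.]]
```

View pics/w1.png

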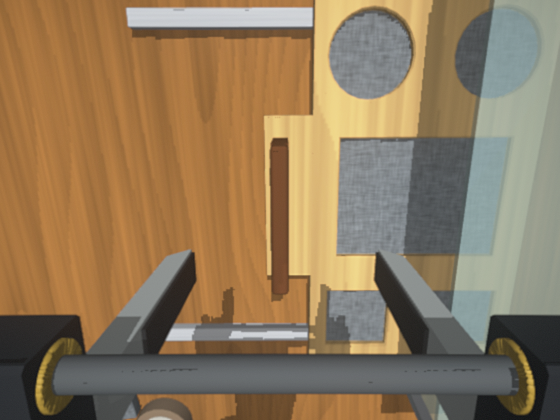

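The wrist picture shows the grip bar from (280,143) to (280,295), matching the prediction to within a couple of mm. Next I descend, grip and pull.

```bash
python3 -m crank '[[[-0.09,-0.1,0.5],[0,0,0],1],[[0,0,0.6],[0,0,0],1],[[0,0,0.6],[0,0,0],1],[[0,0,0.6],[0,0,0],1],[[0,0,0.5],[0,0,0],1],[[0,0,0.3],[0,0,0],1],[[0,0,0],[0,0,0],0],[[0,0,0],[0,0,0],0],[[0,0,0],[0,0,0],0],[[0,0,0],[0,0,0],0],[[0,0,0],[0,0,0],0],[[0,0,0],[0,0,0],0]]' 30
python3 -m crank '[[[0,-0.15,0],[0,0,0],0],[[0,-0.35,0],[0,0,0],0],[[0,-0.35,0],[0,0,0],0],[[0,-0.35,0],[0,0,0],0],[[0,-0.35,0],[0,0,0],0],[[0,-0.35,0],[0,0,0],0],[[0,-0.35,0],[0,0,0],0],[[0,-0.35,0],[0,0,0],0],[[0,-0.35,0],[0,0,0],0],[[0,-0.35,0],[0,0,0],0],[[0,-0.25,0],[0,0,0],0],[[0,0,0],[0,0,0],0]]'
python3 -m crank '[[[0,-0.1,0],[0,0,0],0],[[0,-0.05,0],[0,0,0],0],[[0,-0.05,0],[0,0,0],0],[[0,0,0],[0,0,0],0],[[0,0,0],[0,0,0],0]]'
```

```text
time_s: 4.03
ee_pos: [585.3, -1.1, 107.4]
orientation: [2.259, 2.182, 0.002]
force: [-0.8, 0.2, 0.2]
gripper_width: 57.2
grasp_force: 0.0
time_s: 5.03
ee_pos: [440.7, 3.9, 107.1]
orientation: [-2.259, -2.181, 0.001]
force: [-2.8, 1.0, 6.0]
gripper_width: 14.0
grasp_force: 30.0
time_s: 5.45
ee_pos: [435.7, 4.1, 107.1]
orientation: [2.259, 2.182, 0.003]
force: [1.0, 0.9, 8.7]
gripper_width: 14.0
grasp_force: 30.0
```

```bash
python3 -m crank '[[[0,-0.1,0],[0,0,0],0],[[0,-0.1,0],[0,0,0],0],[[0,0,0],[0,0,0],0],[[0,0,0],[0,0,0],0],[[0,0,0],[0,0,0],0]]'
python3 -m crank '[[[0,-0.1,0],[0,0,0],0],[[0,-0.1,0],[0,0,0],0],[[0,0,0],[0,0,0],0],[[0,0,0],[0,0,0],0],[[0,0,0],[0,0,0],0]]'
```

```text
time_s: 5.87
ee_pos: [431.6, 4.3, 107.1]
orientation: [2.255, 2.178, 0.009]
force: [9.2, 1.0, -0.3]
gripper_width: 13.7
grasp_force: 30.0
time_s: 6.28
ee_pos: [431.5, 4.2, 107.3]
orientation: [2.246, 2.171, 0.022]
force: [23.4, 0.9, -20.3]
gripper_width: 13.9
grasp_force: 30.0
```

```bash
python3 -m crank '[[[0,0.2,0],[0,0,0],0.7],[[0,0,0],[0,0,0],0.7],[[0,0,0],[0,0,0],0.7],[[0,0,0],[0,0,0],0.7],[[0,0,0],[0,0,0],0.7],[[0,0,0],[0,0,0],0.7],[[0,0,-0.5],[0,0,0],1],[[0,0,-0.9],[0,0,0],1],[[0,0,-1],[0,0,0],1],[[0,0,-1],[0,0,0],1],[[0,0,-1],[0,0,0],1],[[0,0,-1],[0,0,0],1]]' 
python3 -m crank '[[[-0.4,0.9,0],[0,0,0],1],[[-0.4,0.9,0],[0,0,0],1],[[-0.4,0.9,0],[0,0,0],1],[[-0.4,0.9,0],[0,0,0],1],[[0,0,0],[0,0,0],1],[[0,0,0],[0,0,0],1]]'
python3 - <<'E'
from h import *
plan(560,-60,330,-2.35); C,im=grab("wrist","w2.png"); np.save("w2.npy",pose()); grab("scene","s3.png")
E
```

```text
time_s: 7.28
ee_pos: [425.6, 4.1, 324.3]
orientation: [-2.26, -2.182, 0.001]
force: [1.1, 0.4, -0.4]
gripper_width: 90.5
grasp_force: 0.0
time_s: 7.78
ee_pos: [568.6, -65.7, 321.1]
orientation: [-2.261, -2.18, 0.004]
force: [-0.9, -0.1, -0.1]
gripper_width: 93.8
grasp_force: 0.0
turn z units 0.04  shift units x 0.13 y -0.22 z -0.22 | tcp [568.6 -65.7 321.1] yaw -2.09 tilt [-0.002 -0.001]
```

View pics/w2.png

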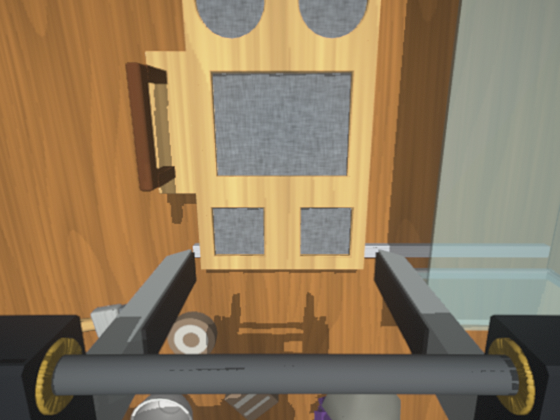

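The board is fully out. It shows the tray recess corners (210,72) to (352,176), square recesses near (238,232) and (326,231), and board corners (201,269) and (363,268). I'll fit it precisely.

Run:
```python
from h import *
from scipy.optimize import least_squares
C=cam("wrist",np.load("w2.npy"))
L=[((210,72),(-79,59)),((353,71),(79,59)),((351,176),(79,-59)),((216,177),(-79,-59)),((211,208),(-87,-98)),((265,208),(-23,-98)),((265,255),(-23,-162)),((213,255),(-87,-162)),((300,208),(23,-98)),((350,207),(87,-98)),((352,255),(87,-162)),((301,255),(23,-162)),((201,269),(-105,-180)),((363,268),(105,-180))]
px=np.array([l[0] for l in L]);q=np.array([l[1] for l in L])
w=toz(C,px,35)[:,:2]
def m(v): c,s=np.cos(v[2]),np.sin(v[2]); return q@np.array([[c,s],[-s,c]])+v[:2]
r=least_squares(lambda v:(m(v)-w).ravel(),[567,-3,-.04],loss="soft_l1"); print(r.x.round(3)); print((m(r.x)-w).round(1).tolist())
# refine discs in the scene image
im=cv2.imread("pics/s3.png"); 
crop=np.hstack([cv2.resize(im[115:165,165:255],None,fx=4,fy=4,interpolation=2),cv2.resize(im[310:360,265:355],None,fx=4,fy=4,interpolation=2)])
t=cv2.resize(im[270:360,320:410],None,fx=4,fy=4,interpolation=2)
out=np.zeros((600,720,3),np.uint8); out[:200]=crop; out[200:560,:360]=t; cv2.imwrite("pics/c2.png",out)
```

```text
[ 5.64133e+02 -5.12600e+00 -3.10000e-02]
[[0.2, 0.4], [-1.1, 0.2], [-4.3, 0.4], [0.4, 0.7], [0.7, 0.4], [-1.9, 0.7], [-0.8, -0.9], [1.8, -1.3], [0.8, 0.8], [3.2, -0.3], [-2.1, -0.5], [-0.9, -0.8], [0.5, 0.1], [0.9, -0.5]]
```

View pics/c2.png

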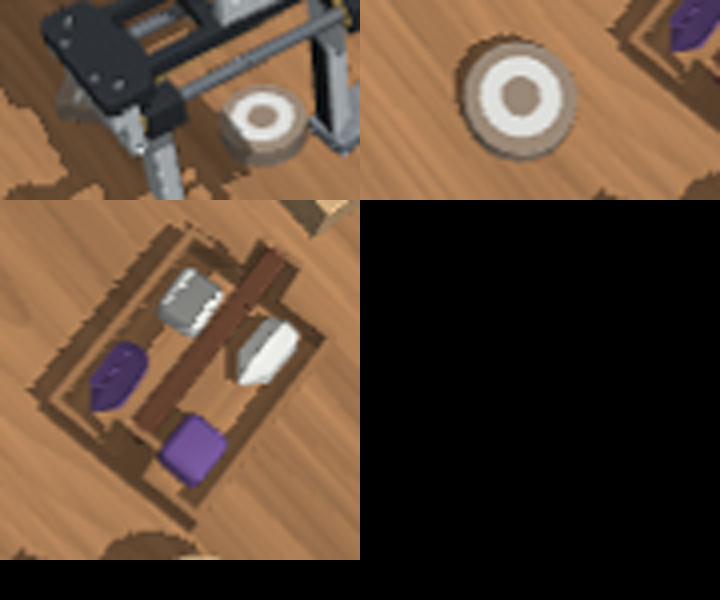

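The disc and tile sit on the -y side, and the tray holds its four crystals beside the bar. I turn the tool to yaw 88° and look over the -y side.

```bash
python3 -m crank '[[[0,0,0],[0,0,-1],1],[[0,0,0],[0,0,-1],1],[[0,0,0],[0,0,-1],1],[[0,0,0],[0,0,-1],1],[[0,0,0],[0,0,-1],1],[[0,0,0],[0,0,-1],1],[[0,0,0],[0,0,-1],1],[[0,0,0],[0,0,-1],1],[[0,0,0],[0,0,-1],1],[[0,0,0],[0,0,-1],1],[[0,0,0],[0,0,-1],1],[[0,0,0],[0,0,-1],1]]' >/dev/null
python3 -m crank '[[[0,0,0],[0,0,-1],1],[[0,0,0],[0,0,-1],1],[[0,0,0],[0,0,-1],1],[[0,-0.9,0],[0,0,0],1],[[0,-0.9,0],[0,0,0],1],[[0,-0.9,0],[0,0,0],1],[[0,-0.9,0],[0,0,0],1],[[0,-0.9,0],[0,0,0],1],[[0,-0.9,0],[0,0,0],1],[[0,-0.9,0],[0,0,0],1],[[0,0,0],[0,0,0],1],[[0,0,0],[0,0,0],1]]'
python3 - <<'E'
from h import *
plan(560,-320,320,88); C,im=grab("wrist","w3.png"); np.save("w3.npy",pose());print(robot.get_obs()["qpos"].round(2))
E
```

```text
time_s: 9.88
ee_pos: [558.0, -317.7, 322.6]
orientation: [-0.06, -3.14, 0.001]
force: [-0.2, 0.9, 0.6]
gripper_width: 94.1
grasp_force: 0.0
turn z units -0.03  shift units x -0.05 y -0.06 z 0.07 | tcp [ 558.  -317.7  322.6] yaw 87.82 tilt [-0.001 -0.   ]
[ 0.39  0.54  0.14  1.42 -0.08  1.19  2.08]
```

View pics/w3.png

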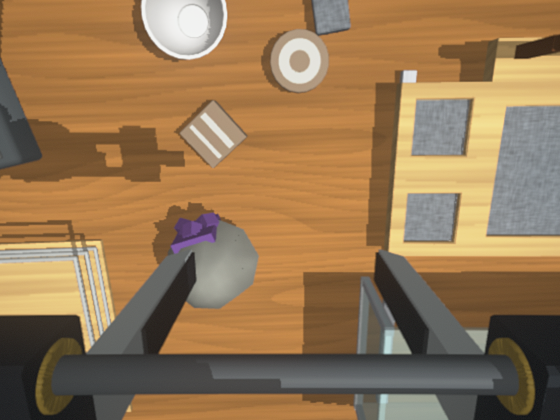

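Disc centre is at (299,60), the tile's corners are (213,99), (246,134), (213,167) and (178,132), and the square recesses sit near (441,127) and (431,217).

Run:
```python
from h import *
C=cam("wrist",np.load("w3.npy")); im=cv2.imread("pics/w3.png")
print("disc",toz(C,[(299,60)],20).round(1))
t=toz(C,[(213,99),(246,134),(213,167),(178,132)],20)[:,:2]; print("tile",t.mean(0).round(1),[np.degrees(np.arctan2(*(t[(i+1)%4]-t[i])[::-1])).round(1) for i in range(4)],[np.linalg.norm(t[(i+1)%4]-t[i]).round(1) for i in range(4)])
for n,p in (("A",[(416,98),(470,101),(466,157),(413,153)]),("B",[(407,193),(460,195),(456,241),(403,240)])):
  w=toz(C,p,35)[:,:2]; print(n,w.mean(0).round(1),[np.degrees(np.arctan2(*(w[(i+1)%4]-w[i])[::-1])).round(1) for i in range(4)],[np.linalg.norm(w[(i+1)%4]-w[i]).round(1) for i in range(4)])
```

```text
disc [[ 425.7 -294.7   20. ]]
tile [ 504.3 -401.2] [np.float64(41.1), np.float64(-48.4), np.float64(-138.7), np.float64(128.7)] [np.float64(55.2), np.float64(58.1), np.float64(58.1), np.float64(58.4)]
A [ 506.8 -132.1] [np.float64(84.7), np.float64(1.7), np.float64(-96.5), np.float64(-179.6)] [np.float64(61.5), np.float64(63.5), np.float64(63.1), np.float64(62.1)]
B [ 615.5 -135.3] [np.float64(85.7), np.float64(0.5), np.float64(-93.1), np.float64(178.4)] [np.float64(64.6), np.float64(59.6), np.float64(66.8), np.float64(60.9)]
```

```bash
cat >> h.py <<'E'
def blob(C,im,z,guess,smax=110,vmin=0,show=None,r=90):
    "largest low-saturation blob near the projected guess; returns world centre, min-area-rect yaw, sizes"
    hsv=cv2.cvtColor(im,cv2.COLOR_RGB2HSV); m=((hsv[...,1]<smax)&(hsv[...,2]>vmin)).astype(np.uint8)
    g=proj(C,[[*guess,z]])[0]; k=np.zeros_like(m); cv2.circle(k,tuple(int(v) for v in g),r,1,-1); m=cv2.morphologyEx(m*k,cv2.MORPH_OPEN,np.ones((5,5)))
    cs,_=cv2.findContours(m,cv2.RETR_EXTERNAL,cv2.CHAIN_APPROX_NONE); c=max(cs,key=cv2.contourArea)[:,0]
    w=toz(C,c,z)[:,:2].astype(np.float32); (x,y),s,a=cv2.minAreaRect(w); e,es,_=cv2.fitEllipse(w)
    if show: v=im[:,:,::-1].copy(); cv2.drawContours(v,[c[:,None]],-1,(0,0,255),1); cv2.imwrite("pics/"+show,v)
    print("rect",np.round((x,y),1),np.round(s,1),"yaw",round(a,1),"ellipse",np.round(e,1),np.round(es,1)); return np.array([x,y])
def intool(xy):
    T=pose(); D=np.array(xy)-T[:2,3]; print("tool frame mm",(D@T[:2,:2]).round(1));
E
python3 - <<'E'
from h import *
plan(504,-401,130,41.3)
E
```

```text
turn z units 7.78  shift units x -0.70 y -2.45 z 4.82 | tcp [ 559.1 -315.3  322.6] yaw 88.01 tilt [-0.     0.001]
```

```bash
python3 -m crank '[[[0,0,0],[0,0,1],1],[[0,0,0],[0,0,1],1],[[0,0,0],[0,0,1],1],[[0,0,0],[0,0,1],1],[[0,0,0],[0,0,1],1],[[0,0,0],[0,0,1],1],[[0,0,0],[0,0,1],1],[[0,0,0],[0,0,0.78],1],[[-0.35,-0.85,0],[0,0,0],1],[[-0.35,-0.8,0],[0,0,0],1],[[0,-0.8,0],[0,0,0],1]]' >/dev/null
python3 -m crank '[[[0,0,0.8],[0,0,0],1],[[0,0,0.8],[0,0,0],1],[[0,0,0.8],[0,0,0],1],[[0,0,0.8],[0,0,0],1],[[0,0,0.8],[0,0,0],1],[[0,0,0.8],[0,0,0],1],[[0,0,0],[0,0,0],1],[[0,0,0],[0,0,0],1],[[0,0,0],[0,0,0],1]]'
python3 - <<'E'
from h import *
plan(504,-401,34,41.3); C,im=grab("wrist"); w=blob(C,im,20,(504,-401),show="b1.png"); intool(w)
E
```

```text
time_s: 11.6
ee_pos: [506.3, -401.5, 132.5]
orientation: [1.291, 2.861, 0.0]
force: [0.6, -0.7, 0.2]
gripper_width: 94.1
grasp_force: 0.0
turn z units 0.02  shift units x 0.05 y -0.03 z 2.46 | tcp [ 506.3 -401.5  132.5] yaw 41.44 tilt [ 0.002 -0.001]
rect [ 503.2 -402.5] [57.2 60.4] yaw 39.7 ellipse [ 503.2 -402.8] [66.5 69.9]
tool frame mm [ 2.  -2.6]
```

View pics/b1.png

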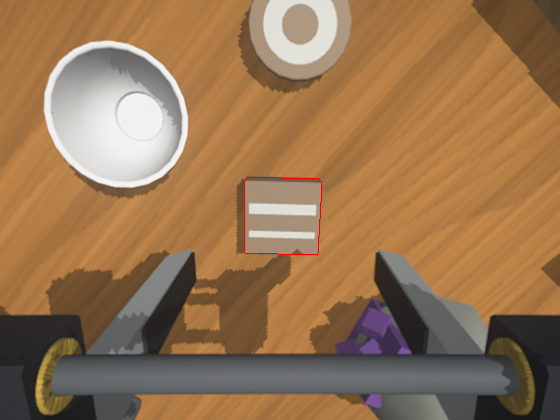

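The red outline follows the tile well, square on to the fingers and nearly centred. Next I pick it.

```bash
python3 -m crank '[[[0.05,-0.06,0.6],[0,0,0],1],[[0,0,0.8],[0,0,0],1],[[0,0,0.6],[0,0,0],1],[[0,0,0.46],[0,0,0],1],[[0,0,0],[0,0,0],1],[[0,0,0],[0,0,0],0],[[0,0,0],[0,0,0],0],[[0,0,0],[0,0,0],0],[[0,0,0],[0,0,0],0],[[0,0,0],[0,0,0],0],[[0,0,0],[0,0,0],0],[[0,0,0],[0,0,0],0]]' 25
python3 -m crank '[[[0,0,0],[0,0,0],0],[[0,0,0],[0,0,0],0],[[0,0,0],[0,0,0],0],[[0,0,0],[0,0,0],0],[[0,0,0],[0,0,0],0]]' 
python3 -c "
from h import *
plan(507.5,-133,145,88.3)"
```

```text
time_s: 12.65
ee_pos: [502.4, -402.3, 33.0]
orientation: [1.294, 2.861, 0.001]
force: [-0.1, 1.9, 5.3]
gripper_width: 57.9
grasp_force: 25.0
time_s: 13.07
ee_pos: [502.4, -402.3, 33.0]
orientation: [1.294, 2.861, 0.001]
force: [0.0, 1.2, 7.0]
gripper_width: 57.5
grasp_force: 25.0
turn z units -7.83  shift units x 0.07 y 6.73 z -2.80 | tcp [ 502.4 -402.3   33. ] yaw 41.34 tilt [ 0.001 -0.   ]
```

```bash
python3 -m crank '[[[0,0,-0.4],[0,0,0],0],[[0,0,-0.8],[0,0,0],0],[[0,0,-0.8],[0,0,0],0],[[0,0,-0.8],[0,0,0],0],[[0,0,0],[0,0,-0.98],0],[[0,0,0],[0,0,-0.98],0],[[0,0,0],[0,0,-0.98],0],[[0,0,0],[0,0,-0.98],0],[[0,0,0],[0,0,-0.98],0],[[0,0,0],[0,0,-0.98],0],[[0,0,0],[0,0,-0.98],0],[[0,0,0],[0,0,-0.98],0]]' >/dev/null
python3 -m crank '[[[0,0.6,0],[0,0,0],0],[[0,0.8,0],[0,0,0],0],[[0,0.8,0],[0,0,0],0],[[0,0.8,0],[0,0,0],0],[[0,0.8,0],[0,0,0],0],[[0,0.8,0],[0,0,0],0],[[0,0.8,0],[0,0,0],0],[[0,0.8,0],[0,0,0],0],[[0,0.5,0],[0,0,0],0],[[0,0,0],[0,0,0],0],[[0,0,0],[0,0,0],0],[[0,0,0],[0,0,0],0]]'
python3 - <<'E'
from h import *
C,im=grab("wrist"); w=blob(C,im,35,(507.5,-133),smax=60,show="b2.png",r=80); intool(w);plan(*w,62.5,88.3)
E
```

```text
time_s: 15.07
ee_pos: [509.0, -135.6, 144.0]
orientation: [-0.046, -3.141, 0.002]
force: [-0.6, 0.1, -1.6]
gripper_width: 57.6
grasp_force: 25.0
rect [ 489.6 -133.9] [61.2 31.4] yaw 88.3 ellipse [ 489.5 -133.9] [35.5 74.6]
tool frame mm [19.5  1.6]
turn z units -0.01  shift units x 0.49 y 0.04 z 2.04 | tcp [ 509.  -136.1  144. ] yaw 88.26 tilt [-0.    -0.001]
```

View pics/b2.png

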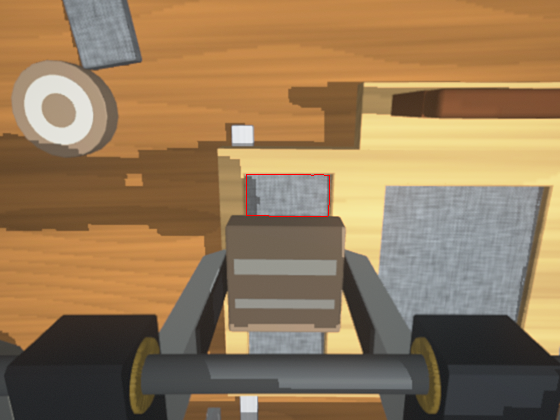

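The held tile (227–344, 216–325) covers part of the recess. The recess's near edge is at row 175 and its sides at 246 and 329, so I shift about +4.4 mm in x and +1.8 mm in y, then lower.

```bash
python3 -m crank '[[[0.11,0.045,0.3],[0,0,0],0],[[0,0,0.6],[0,0,0],0],[[0,0,0.5],[0,0,0],0],[[0,0,0.2],[0,0,0],0],[[0,0,0.15],[0,0,0],0],[[0,0,0.1],[0,0,0],0],[[0,0,0.1],[0,0,0],0],[[0,0,0.05],[0,0,0],0],[[0,0,0],[0,0,0],0],[[0,0,0],[0,0,0],0]]'
```

```text
time_s: 15.95
ee_pos: [505.2, -132.6, 64.5]
orientation: [0.044, 3.14, -0.0]
force: [0.2, -0.2, -1.3]
gripper_width: 57.5
grasp_force: 25.0
```

```bash
python3 -m crank '[[[0,-0.02,0.03],[0,0,0],0],[[0,0,0.03],[0,0,0],0],[[0,0,0],[0,0,0],0],[[0,0,0],[0,0,0],1],[[0,0,0],[0,0,0],1],[[0,0,0],[0,0,0],1],[[0,0,0],[0,0,0],1],[[0,0,0],[0,0,0],1],[[0,0,-0.3],[0,0,0],1],[[0,0,-0.8],[0,0,0],1],[[0,0,-0.8],[0,0,0],1],[[0,0,-0.8],[0,0,0],1]]'
python3 - <<'E'
from h import *
C,im=grab("wrist"); w=blob(C,im,48,(507,-133),smax=110,show="b3.png",r=70); plan(426,-294,130,None)
E
```

```text
time_s: 16.95
ee_pos: [504.3, -133.2, 170.7]
orientation: [-0.044, -3.14, -0.0]
force: [0.7, 0.5, 0.6]
gripper_width: 93.9
grasp_force: 0.0
rect [ 503.2 -134.3] [60.7 64.2] yaw 88.1 ellipse [ 502.9 -134.2] [69.9 74.9]
turn z units 0.00  shift units x 1.93 y -4.05 z 1.16 | tcp [ 508.  -134.3  176.5] yaw 88.35 tilt [ 0.009 -0.002]
```

View pics/b3.png

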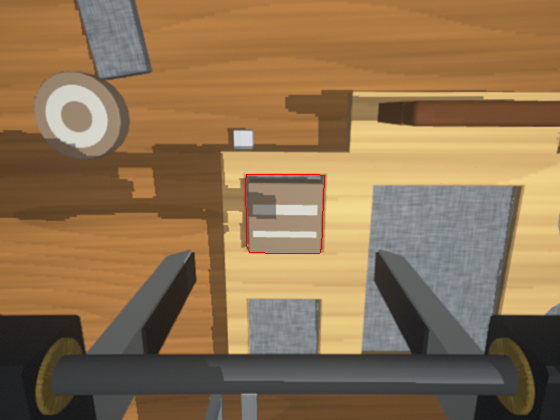

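The tile lies inside its recess, with an even gap strip at the top (246–325, 175–253). Next is the disc at (75,115). The brush is clear of the finger paths.

```bash
python3 -m crank '[[[0.38,-0.8,0],[0,0,0],1],[[0.39,-0.8,0],[0,0,0],1],[[0.39,-0.8,0],[0,0,0],1],[[0.39,-0.85,0],[0,0,0],1],[[0.38,-0.8,0],[0,0,0],1],[[0,0,0.6],[0,0,0],1],[[0,0,0.56],[0,0,0],1],[[0,0,0],[0,0,0],1],[[0,0,0],[0,0,0],1],[[0,0,0],[0,0,0],1]]'
python3 - <<'E'
from h import *
C,im=grab("wrist"); w=blob(C,im,20,(426,-294),smax=120,show="b4.png",r=75);intool(w); plan(*w,33)
E
```

```text
time_s: 17.83
ee_pos: [423.7, -292.9, 123.9]
orientation: [0.043, 3.141, -0.0]
force: [0.2, -0.8, 0.4]
gripper_width: 93.9
grasp_force: 0.0
rect [ 414.9 -293.8] [67.2 88.2] yaw 74.1 ellipse [ 419.9 -293.4] [64.4 86.3]
tool frame mm [ 9.1 -1.1]
turn z units 0.00  shift units x 0.23 y -0.03 z 2.28 | tcp [ 424.  -293.   124.2] yaw 88.44 tilt [ 0.001 -0.001]
```

View pics/b4.png

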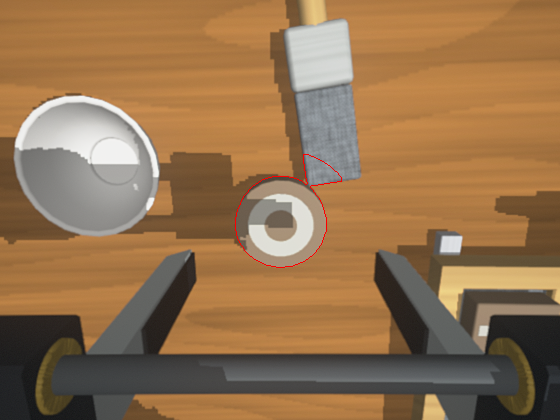

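Disc circle spans 235–327 × 176–267, centre (281,222). The brush is joined to the blob but clear of the fingers.

```bash
python3 -c "
from h import *
w=toz(cam('wrist'),[(281,222)],20)[0,:2];print(w);intool(w);plan(*w,33)"
```

```text
[ 423.44162922 -296.44030066]
tool frame mm [ 0.5 -3.5]
turn z units 0.00  shift units x 0.01 y -0.09 z 2.28 | tcp [ 424.  -293.   124.2] yaw 88.44 tilt [ 0.001 -0.001]
```

```bash
python3 -m crank '[[[0.01,-0.08,0.5],[0,0,0],1],[[0,0,0.8],[0,0,0],1],[[0,0,0.6],[0,0,0],1],[[0,0,0.38],[0,0,0],1],[[0,0,0],[0,0,0],0],[[0,0,0],[0,0,0],0],[[0,0,0],[0,0,0],0],[[0,0,0],[0,0,0],0],[[0,0,0],[0,0,0],0],[[0,0,0],[0,0,0],0],[[0,0,0],[0,0,0],0],[[0,0,0],[0,0,0],0]]' 25
python3 -m crank '[[[0,0,0],[0,0,0],0],[[0,0,0],[0,0,0],0],[[0,0,-0.4],[0,0,0],0],[[0,0,-0.8],[0,0,0],0],[[0,0,-0.8],[0,0,0],0],[[0,0,-0.8],[0,0,0],0],[[0,0,-0.8],[0,0,0],0],[[0,0,-0.6],[0,0,0],0],[[0,0,0],[0,0,0],0],[[0,0,0],[0,0,0],0]]' 
python3 -c "
from h import *
plan(514,127.5,145,88.3)"
```

```text
time_s: 18.88
ee_pos: [423.6, -296.6, 33.5]
orientation: [0.044, 3.139, -0.002]
force: [0.6, 1.0, 7.4]
gripper_width: 67.3
grasp_force: 25.0
time_s: 19.72
ee_pos: [423.1, -296.5, 201.4]
orientation: [0.044, 3.138, -0.002]
force: [-0.2, 0.4, -2.1]
gripper_width: 67.4
grasp_force: 25.0
turn z units 0.01  shift units x -1.96 y 10.66 z 1.41 | tcp [ 423.1 -296.5  201.4] yaw 88.38 tilt [ 0.003 -0.002]
```

```bash
python3 -m crank '[[[-0.4,0.5,0],[0,0,0],0],[[-0.4,0.8,0],[0,0,0],0],[[-0.4,0.8,0],[0,0,0],0],[[-0.4,0.8,0],[0,0,0],0],[[-0.36,0.8,0],[0,0,0],0],[[0,0.9,0],[0,0,0],0],[[0,0.9,0],[0,0,0],0],[[0,0.9,0],[0,0,0],0],[[0,0.9,0],[0,0,0],0],[[0,0.9,0],[0,0,0],0],[[0,0.9,0],[0,0,0],0],[[0,0.9,0],[0,0,0],0]]' >/dev/null
python3 -m crank '[[[0,0.66,0],[0,0,0],0],[[0,0,0.5],[0,0,0],0],[[0,0,0.5],[0,0,0],0],[[0,0,0.4],[0,0,0],0],[[0,0,0],[0,0,0],0],[[0,0,0],[0,0,0],0],[[0,0,0],[0,0,0],0]]'
python3 - <<'E'
from h import *
C,im=grab("wrist"); w=blob(C,im,35,(514,127.5),smax=60,show="b5.png",r=80); plan(*w,62.5,88.3)
E
```

```text
time_s: 21.3
ee_pos: [512.9, 127.6, 143.8]
orientation: [-0.045, -3.14, 0.0]
force: [0.2, 1.0, -1.7]
gripper_width: 67.7
grasp_force: 25.0
rect [550.2 126. ] [75.8 53.2] yaw 86.8 ellipse [552.1 125.7] [54.5 72.9]
turn z units 0.01  shift units x -0.92 y -0.02 z 2.05 | tcp [513.4 127.7 144.4] yaw 88.35 tilt [0. 0.]
```

View pics/b5.png

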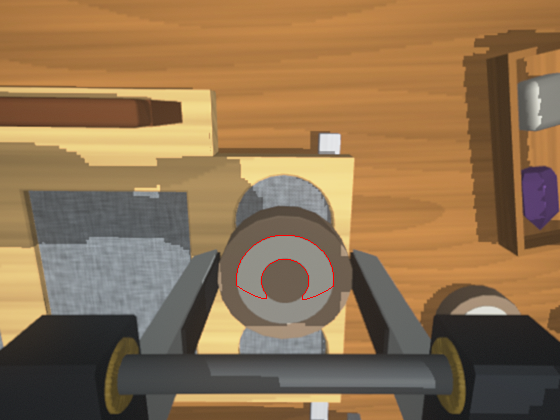

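The recess arc's near edge is at (283,175) and its sides are at 234 and 331. The board corner is at (354,157).

```bash
python3 -c "
from h import *
C=cam('wrist')
print(toz(C,[(283,175),(235,216),(331,212),(354,157)],35)[:,:2].round(1))
a=-.03;c,s=np.cos(a),np.sin(a)
P=[(565+X*c-Y*s,-4+X*s+Y*c,35) for X,Y in [(-92,130),(-105,180),(-105,-80)]];print(proj(C,P).round(1))"
```

```text
[[478.9 126.8]
 [508.6  90.2]
 [507.6 161.5]
 [467.5 177.6]]
[[285.6 172.2]
 [356.2 154. ]
 [-14.4 153. ]]
```

```bash
python3 -m crank '[[[-0.05,-0.035,0.3],[0,0,0],0],[[0,0,0.6],[0,0,0],0],[[0,0,0.5],[0,0,0],0],[[0,0,0.2],[0,0,0],0],[[0,0,0.15],[0,0,0],0],[[0,0,0.1],[0,0,0],0],[[0,0,0.1],[0,0,0],0],[[0,0,0.05],[0,0,0],0],[[0,0,0],[0,0,0],0],[[0,0,0],[0,0,0],0]]'
```

```text
time_s: 22.18
ee_pos: [515.3, 126.4, 64.5]
orientation: [0.045, 3.141, 0.0]
force: [-0.2, -0.4, -1.7]
gripper_width: 67.3
grasp_force: 25.0
```

No contact on the rim, so I lower the rest and release. After that I go and look at disc 2 around (620,293).

```bash
python3 -m crank '[[[0,0,0.03],[0,0,0],0],[[0,0,0.03],[0,0,0],0],[[0,0,0],[0,0,0],0],[[0,0,0],[0,0,0],1],[[0,0,0],[0,0,0],1],[[0,0,0],[0,0,0],1],[[0,0,0],[0,0,0],1],[[0,0,0],[0,0,0],1],[[0,0,-0.3],[0,0,0],1],[[0,0,-0.8],[0,0,0],1],[[0,0,-0.6],[0,0,0],1],[[0,0,-0.4],[0,0,0],1]]'
python3 -m crank '[[[0,0,0],[0,0,0],1],[[0,0,0],[0,0,0],1]]'
python3 - <<'E'
from h import *
C,im=grab("wrist"); w=blob(C,im,48,(515,126),smax=110,show="b6.png",r=65); plan(620,293,130,None)
E
```

```text
time_s: 23.18
ee_pos: [515.9, 126.5, 147.8]
orientation: [0.045, 3.139, 0.001]
force: [0.2, 0.2, 0.7]
gripper_width: 93.9
grasp_force: 0.0
time_s: 23.35
ee_pos: [515.5, 126.5, 146.3]
orientation: [0.044, 3.139, 0.001]
force: [0.0, -0.2, 0.6]
gripper_width: 94.0
grasp_force: 0.0
rect [512.7 125.5] [68.7 73.9] yaw 88.4 ellipse [512.6 125.6] [69.1 74. ]
turn z units 0.00  shift units x -2.51 y 4.24 z 0.38 | tcp [514.7 126.4 145.4] yaw 88.39 tilt [-0.  0.]
```

View pics/b6.png

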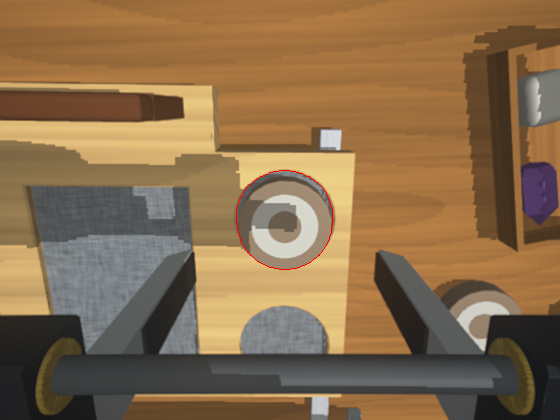

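The disc is seated (236–333 × 170–269), with an even dark gap around it. I go to disc 2 and measure it numerically.

```bash
python3 -c "
from h import *
print(toz(cam('wrist'),[(480,325)],20))"
python3 -m crank '[[[0,0,-0.6],[0,0,0],1],[[-0.5,0.8,0],[0,0,0],1],[[-0.5,0.86,0],[0,0,0],1],[[-0.5,0.86,0],[0,0,0],1],[[-0.5,0.86,0],[0,0,0],1],[[-0.5,0.86,0],[0,0,0],1],[[0,0,0.5],[0,0,0],1],[[0,0,0.5],[0,0,0],1],[[0,0,0],[0,0,0],1],[[0,0,0],[0,0,0],1],[[0,0,0],[0,0,0],1]]'
python3 - <<'E'
from h import *
C,im=grab("wrist"); w=blob(C,im,20,(620,293),smax=120,show="b7.png",r=75);intool(w); plan(*w,33)
w=blob(C,im,20,(620,293),smax=100,r=75)
E
```

```text
[[616.97815571 289.24767462  20.        ]]
time_s: 24.32
ee_pos: [619.8, 292.4, 129.4]
orientation: [-0.046, -3.141, 0.001]
force: [0.1, -1.3, 0.4]
gripper_width: 93.9
grasp_force: 0.0
rect [618.6 292.4] [68.6 67.6] yaw 39.4 ellipse [618.5 292.6] [66.5 69.1]
tool frame mm [ 1.6 -0.2]
turn z units 0.00  shift units x 0.04 y -0.01 z 2.43 | tcp [620.2 292.6 130.3] yaw 88.33 tilt [0.001 0.   ]
rect [618.4 292.8] [65.9 69. ] yaw 86.5 ellipse [618.5 292.6] [65.8 68.5]
```

```bash
python3 -m crank '[[[0.02,0,0.6],[0,0,0],1],[[0,0,0.8],[0,0,0],1],[[0,0,0.6],[0,0,0],1],[[0,0,0.42],[0,0,0],1],[[0,0,0],[0,0,0],0],[[0,0,0],[0,0,0],0],[[0,0,0],[0,0,0],0],[[0,0,0],[0,0,0],0],[[0,0,0],[0,0,0],0],[[0,0,0],[0,0,0],0],[[0,0,0],[0,0,0],0],[[0,0,0],[0,0,0],0]]' 25
python3 -m crank '[[[0,0,0],[0,0,0],0],[[0,0,0],[0,0,0],0],[[0,0,-0.4],[0,0,0],0],[[0,0,-0.8],[0,0,0],0],[[0,0,-0.8],[0,0,0],0],[[0,0,-0.8],[0,0,0],0],[[-0.08,-0.5,0],[0,0,0],0],[[-0.08,-0.9,0],[0,0,0],0],[[0,-0.9,0],[0,0,0],0],[[0,-0.9,0],[0,0,0],0],[[0,-0.9,0],[0,0,0],0],[[0,-0.1,0],[0,0,0],0]]'
python3 -m crank '[[[0,0,0],[0,0,0],0],[[0,0,0],[0,0,0],0],[[0,0,0],[0,0,0],0]]'
python3 - <<'E'
from h import *
C,im=grab("wrist","w8.png"); plan(625.5,122.9,64,88.3)
hsv=cv2.cvtColor(im,cv2.COLOR_RGB2HSV); m=(hsv[...,1]<60)
g=proj(C,[(625.5-37,124,35),(625.5-20,124,35)]).round(0).astype(int); print(g.tolist())
for c in range(245,330,10): print(c,[int(x) for x in np.flatnonzero(np.diff(m[120:260,c].astype(int)))+120])
for r in range(180,225,6): print("row",r,[int(x) for x in np.flatnonzero(np.diff(m[r,200:370].astype(int)))+200])
E
```

```text
time_s: 25.37
ee_pos: [620.3, 293.6, 35.0]
orientation: [0.045, 3.138, 0.002]
force: [-0.5, -0.8, 6.5]
gripper_width: 67.3
grasp_force: 25.0
time_s: 26.37
ee_pos: [620.5, 114.3, 145.3]
orientation: [-0.06, -3.141, 0.011]
force: [-0.6, -2.0, -2.5]
gripper_width: 67.3
grasp_force: 25.0
time_s: 26.62
ee_pos: [620.5, 127.3, 144.9]
orientation: [-0.041, -3.141, -0.003]
force: [-0.0, -0.0, -1.1]
gripper_width: 66.9
grasp_force: 25.0
turn z units 0.04  shift units x -0.13 y -0.11 z 2.02 | tcp [620.4 127.5 144.9] yaw 88.54 tilt [-0.     0.002]
[[280, 178], [280, 201]]
245 [190, 215, 247]
255 [183, 208, 237]
265 [179, 205, 232]
275 [178, 202, 229, 256]
285 [178, 201, 228, 253]
295 [181, 202, 230, 256]
305 [185, 205, 232]
315 [194, 208, 238]
325 [248]
row 180 [263, 292]
row 186 [250, 305]
row 192 [242, 312]
row 198 [238, 317]
row 204 [234, 268, 301, 321]
row 210 [232, 253, 316, 322]
row 216 [230, 243]
row 222 [230, 238]
```

Run:
```python
from h import *
from scipy.optimize import least_squares
C=cam("wrist")
p=[(245,190),(255,183),(265,179),(275,178),(285,178),(295,181),(305,185),(315,194),(238,198),(234,204),(317,198),(321,204),(242,192)]
w=toz(C,p,35)[:,:2]
for R0 in (36,37): 
  r=least_squares(lambda v:np.hypot(*(w-v).T)-R0,[625,124],loss="soft_l1");print(r.x.round(1),r.fun.round(1)); plan(*(r.x-[0.5,0]),66)
```

```text
[623.8 121.7] [-0.2 -0.   0.1 -0.3  0.1 -0.2  0.5  0.3 -0.2  0.1 -0.4 -0.1  0.3]
turn z units 0.00  shift units x -0.08 y -0.14 z 1.97 | tcp [620.4 127.5 144.9] yaw 88.54 tilt [-0.     0.002]
[625.  121.7] [-0.2  0.1  0.3 -0.   0.3 -0.   0.5  0.1 -0.5 -0.3 -0.7 -0.6  0.2]
turn z units 0.00  shift units x -0.11 y -0.14 z 1.97 | tcp [620.4 127.5 144.9] yaw 88.54 tilt [-0.     0.002]
```

```bash
python3 -m crank '[[[-0.135,-0.135,0.3],[0,0,0],0],[[0,0,0.6],[0,0,0],0],[[0,0,0.5],[0,0,0],0],[[0,0,0.2],[0,0,0],0],[[0,0,0.15],[0,0,0],0],[[0,0,0.1],[0,0,0],0],[[0,0,0.07],[0,0,0],0],[[0,0,0.05],[0,0,0],0],[[0,0,0],[0,0,0],0],[[0,0,0],[0,0,0],0],[[0,0,0],[0,0,0],0]]'
```

```text
time_s: 27.58
ee_pos: [626.3, 119.5, 66.7]
orientation: [0.044, 3.14, 0.0]
force: [-0.1, -0.5, -2.9]
gripper_width: 67.3
grasp_force: 25.0
```

```bash
python3 -m crank '[[[0.01,0.05,0],[0,0,0],0],[[0,0,0],[0,0,0],0],[[0,0,0],[0,0,0],0],[[0,0,0.03],[0,0,0],0],[[0,0,0.02],[0,0,0],0],[[0,0,0],[0,0,0],0],[[0,0,0],[0,0,0],0]]'
```

```text
time_s: 28.17
ee_pos: [625.4, 121.3, 63.9]
orientation: [-0.045, -3.141, 0.0]
force: [0.1, 0.5, -2.4]
gripper_width: 67.3
grasp_force: 25.0
```

```bash
python3 -m crank '[[[0,0,0.02],[0,0,0],0],[[0,0,0],[0,0,0],1],[[0,0,0],[0,0,0],1],[[0,0,0],[0,0,0],1],[[0,0,0],[0,0,0],1],[[0,0,0],[0,0,0],1],[[0,0,-0.3],[0,0,0],1],[[0,0,-0.8],[0,0,0],1],[[0,0,-0.9],[0,0,0],1],[[0,0,0],[0,0,0],1],[[0,0,0],[0,0,0],1],[[0,0,0],[0,0,0],1]]'
python3 - <<'E'
from h import *
C,im=grab("wrist","w9.png"); w=blob(C,im,48,(625,122),smax=110,show="b9.png",r=65); intool(w)
plan(463,352,250,None)
# tray from the scene image: bar ends
C=cam("scene"); c=lambda x,y:(x/4+320,(y-200)/4+270)
w=toz(C,[c(271,252),c(146,421)],80)[:,:2]; print("bar",w.round(1),w.mean(0),np.degrees(np.arctan2(*(w[1]-w[0])[::-1])))
E
```

```text
time_s: 29.17
ee_pos: [625.4, 121.5, 143.8]
orientation: [0.044, 3.141, 0.0]
force: [-0.1, 0.3, -0.9]
gripper_width: 94.1
grasp_force: 0.0
rect [622.1 121.5] [68.6 72.6] yaw 86.3 ellipse [621.8 121.3] [69.  72.5]
tool frame mm [2.8 0.1]
turn z units 0.00  shift units x 4.21 y 5.65 z -2.68 | tcp [624.8 121.3 142.9] yaw 88.38 tilt [-0.001 -0.   ]
bar [[399.7 332.7]
 [529.8 361.5]] [464.73896414 347.13024616] 12.459406955055863
```

```bash
python3 -c "
from h import *
plan(465,347,192,102.5)
im=cv2.imread('pics/s.png'); h=cv2.cvtColor(im,cv2.COLOR_BGR2HSV)
for x,y in [(208,108),(180,150),(230,60),(100,100),(40,190)]: print(h[270+y//4,320+x//4], end=' ')
h=cv2.cvtColor(cv2.imread('pics/w1.png'),cv2.COLOR_BGR2HSV); print(h[200,280],h[250,281],h[160,278],h[200,150],h[200,300])
h=cv2.cvtColor(cv2.imread('pics/b6.png'),cv2.COLOR_BGR2HSV); print('tray wall',h[100,495],h[200,515],h[150,505])
"
```

```text
turn z units -2.35  shift units x 2.68 y 6.37 z -1.23 | tcp [624.8 121.3 142.9] yaw 88.38 tilt [-0.001 -0.   ]
[ 45   5 186] [ 14 131 170] [ 14 132  89] [ 13 129 138] [ 14 129  99] [ 12 149 120] [ 12 150 117] [ 11 148 122] [ 15 156 165] [ 19 117 223]
tray wall [ 15 145  72] [ 16 157 141] [ 14 133  65]
```

```bash
python3 -m crank '[[[0,0,-0.6],[0,0,-0.8],1],[[0,0,-0.6],[0,0,-0.8],1],[[0,0,0],[0,0,-0.8],1],[[0.5,0.7,0],[0,0,0],1],[[0.5,0.7,0],[0,0,0],1],[[0.5,0.7,0],[0,0,0],1],[[0,0,0],[0,0,0],1],[[0,0,0],[0,0,0],1],[[0,0,0],[0,0,0],1]]'
python3 -c "
from h import *
plan(465,347,192,102.5)"
```

```text
time_s: 29.97
ee_pos: [548.5, 189.5, 190.6]
orientation: [0.35, -3.121, 0.002]
force: [-0.8, -1.1, -0.1]
gripper_width: 94.4
grasp_force: 0.0
turn z units 0.05  shift units x 1.18 y 4.30 z -0.04 | tcp [548.5 189.5 190.6] yaw 102.78 tilt [-0.001 -0.001]
```

```bash
python3 -m crank '[[[0.2,0.72,0],[0,0,0],1],[[0.2,0.72,0],[0,0,0],1],[[0.2,0.72,0],[0,0,0],1],[[0.2,0.72,0],[0,0,0],1],[[0.2,0.72,0],[0,0,0],1],[[0.2,0.7,0],[0,0,0],1],[[0,0,0],[0,0,0],1],[[0,0,0],[0,0,0],1],[[0,0,0],[0,0,0],1],[[0,0,0],[0,0,0],1]]'
python3 - <<'E'
from h import *
C,im=grab("wrist","w10.png"); plan(465,347,80,102.5)
hsv=cv2.cvtColor(im,cv2.COLOR_RGB2HSV); 
for r in range(60,340,20): print(r,' '.join("%d/%d/%d"%tuple(hsv[r,c]) for c in range(225,345,9)))
E
```

```text
time_s: 30.8
ee_pos: [465.2, 344.9, 191.0]
orientation: [-0.344, 3.122, -0.002]
force: [0.7, -0.1, -0.5]
gripper_width: 94.1
grasp_force: 0.0
turn z units 0.01  shift units x -0.01 y 0.05 z 2.78 | tcp [465.  345.1 191. ] yaw 102.58 tilt [ 0.    -0.001]
60 15/158/216 15/156/216 15/158/212 15/157/206 15/158/207 15/159/215 16/154/220 16/156/220 15/154/218 15/157/210 15/156/211 15/156/206 15/159/204 15/157/208
80 15/157/193 15/158/194 15/158/197 15/159/200 15/157/205 15/158/207 15/154/210 15/157/209 15/159/210 15/155/209 15/157/211 15/158/213 15/156/211 15/158/212
100 15/153/130 15/147/135 14/149/135 15/150/134 16/149/130 15/156/180 16/156/186 15/156/190 15/154/194 15/155/189 15/156/193 15/155/204 15/155/207 15/156/209
120 15/149/145 15/156/185 15/157/187 15/143/128 15/146/131 15/146/126 15/156/204 15/156/201 15/155/203 15/154/199 15/155/201 15/155/201 15/156/201 16/156/201
140 15/151/132 16/141/101 15/146/140 23/18/127 30/14/131 20/16/142 15/156/213 12/144/133 11/146/141 15/151/130 27/14/180 26/7/239 30/5/243 15/141/128
160 15/145/123 15/135/83 24/18/141 24/16/163 27/17/163 26/9/236 15/
[... 641 characters left out ...]
 13/145/121 136/110/160 136/110/185 136/108/191 145/86/130 15/148/143
260 15/150/136 14/143/100 15/146/138 153/72/92 15/149/130 15/146/129 14/145/100 11/150/134 15/154/181 139/100/153 135/116/165 135/114/175 16/151/130 14/153/201
280 15/156/204 15/156/203 15/155/207 15/157/206 15/157/208 15/150/129 12/141/101 12/151/132 14/137/93 15/156/195 16/154/195 15/155/199 15/152/199 15/154/199
300 15/158/212 15/158/208 15/156/195 15/157/200 15/158/210 15/144/94 12/147/111 11/148/131 15/141/92 15/157/208 15/150/131 15/150/133 15/151/133 18/112/121
320 15/157/203 15/159/209 15/156/209 15/158/210 15/159/212 15/155/210 15/156/207 15/158/213 15/158/215 15/157/213 15/148/133 15/146/133 15/149/127 18/115/111
```

Run:
```python
from h import *
C=cam("wrist"); im=cv2.imread("pics/w10.png"); h=cv2.cvtColor(im,cv2.COLOR_BGR2HSV)
m=((h[...,0]<=12)&(h[...,1]>120)&(h[...,2]>90)).astype(np.uint8); m[:, :220]=0;m[:,345:]=0; m=cv2.morphologyEx(m,cv2.MORPH_CLOSE,np.ones((3,3)))
cs,_=cv2.findContours(m,cv2.RETR_EXTERNAL,cv2.CHAIN_APPROX_NONE); c=max(cs,key=cv2.contourArea)[:,0]
w=toz(C,c,80)[:,:2].astype(np.float32); r=cv2.minAreaRect(w); print(r, c.min(0),c.max(0))
for row in range(140,310,20):
  q=np.flatnonzero(m[row]); print(row,q.min(),q.max(),toz(C,[(q.mean(),row)],80)[0,:2].round(1))
```

```text
((463.52020263671875, 347.7508544921875), (141.57110595703125, 13.625875473022461), 10.617246627807617) [278 122] [302 304]
140 284 301 [406.2 337. ]
160 283 300 [420.1 339.4]
180 284 299 [434.2 342.7]
200 284 298 [448.9 345.6]
220 237 298 [464.6 345.9]
240 281 297 [479.8 351.1]
260 280 302 [495.9 354.2]
280 279 295 [512.6 356.9]
300 278 294 [529.8 359.9]
```

The bar centre is at (463.5,347.8) with yaw 10.6°, so I grip the tray there and lift slowly.

```bash
python3 -m crank '[[[0,0.07,0.3],[0,0,0.33],1],[[0,0,0.6],[0,0,0],1],[[0,0,0.7],[0,0,0],1],[[0,0,0.6],[0,0,0],1],[[0,0,0.4],[0,0,0],1],[[0,0,0.2],[0,0,0],1],[[0,0,0],[0,0,0],1],[[0,0,0],[0,0,0],0],[[0,0,0],[0,0,0],0],[[0,0,0],[0,0,0],0],[[0,0,0],[0,0,0],0],[[0,0,0],[0,0,0],0]]' 40
python3 -m crank '[[[0,0,0],[0,0,0],0],[[0,0,0],[0,0,0],0],[[0,0,0],[0,0,0],0],[[0,0,0],[0,0,0],0],[[0,0,0],[0,0,0],0],[[0,0,0],[0,0,0],0],[[0,0,0],[0,0,0],0],[[0,0,0],[0,0,0],0],[[0,0,0],[0,0,0],0],[[0,0,0],[0,0,0],0]]'
```

```text
time_s: 31.85
ee_pos: [463.4, 350.2, 80.1]
orientation: [-0.295, 3.126, 0.001]
force: [-0.0, -1.5, 0.2]
gripper_width: 64.0
grasp_force: 0.0
time_s: 32.68
ee_pos: [463.0, 349.2, 79.2]
orientation: [0.295, -3.127, 0.002]
force: [0.7, -2.3, 1.0]
gripper_width: 13.8
grasp_force: 40.0
```

```bash
python3 -m crank '[[[0,0,-0.1],[0,0,0],0],[[0,0,-0.2],[0,0,0],0],[[0,0,-0.2],[0,0,0],0],[[0,0,-0.3],[0,0,0],0],[[0,0,-0.3],[0,0,0],0],[[0,0,-0.3],[0,0,0],0],[[0,0,-0.3],[0,0,0],0],[[0,0,-0.2],[0,0,0],0],[[0,0,-0.1],[0,0,0],0],[[0,0,0],[0,0,0],0],[[0,0,0],[0,0,0],0]]'
python3 -c "
from h import *
plan(567,-4,150,87.9);print(robot.get_obs()['moment'])"
```

```text
time_s: 33.6
ee_pos: [462.8, 349.9, 159.4]
orientation: [0.296, -3.128, -0.0]
force: [-0.4, -0.2, -3.2]
gripper_width: 13.4
grasp_force: 40.0
turn z units 2.15  shift units x -2.93 y -8.75 z 0.23 | tcp [462.8 349.9 159.4] yaw 100.81 tilt [-0.  0.]
[ 0.05615706  0.03800209 -0.00210525]
```

```bash
python3 -m crank '[[[0,0,0],[0,0,0.2],0],[[0,0,0],[0,0,0.4],0],[[0,0,0],[0,0,0.5],0],[[0,0,0],[0,0,0.5],0],[[0,0,0],[0,0,0.35],0],[[0,0,0],[0,0,0.2],0],[[-0.15,-0.15,0],[0,0,0],0],[[-0.3,-0.3,0],[0,0,0],0],[[-0.3,-0.3,0],[0,0,0],0],[[-0.3,-0.3,0],[0,0,0],0],[[-0.3,-0.3,0],[0,0,0],0],[[-0.3,-0.3,0],[0,0,0],0]]' >/dev/null
python3 -m crank '[[[-0.3,-0.35,0],[0,0,0],0],[[-0.3,-0.35,0],[0,0,0],0],[[-0.3,-0.35,0],[0,0,0],0],[[-0.25,-0.35,0],[0,0,0],0],[[-0.13,-0.4,0],[0,0,0],0],[[0,-0.4,0],[0,0,0],0],[[0,-0.4,0],[0,0,0],0],[[0,-0.4,0],[0,0,0],0],[[0,-0.4,0],[0,0,0],0],[[0,-0.4,0],[0,0,0],0],[[0,-0.4,0],[0,0,0],0],[[0,-0.4,0],[0,0,0],0]]' >/dev/null
python3 -m crank '[[[0,-0.4,0],[0,0,0],0],[[0,-0.4,0],[0,0,0],0],[[0,-0.4,0],[0,0,0],0],[[0,-0.4,0],[0,0,0],0],[[0,-0.35,0],[0,0,0],0],[[0,-0.25,0],[0,0,0],0],[[0,-0.15,0],[0,0,0],0],[[0,-0.05,0],[0,0,0],0],[[0,0,0],[0,0,0],0],[[0,0,0],[0,0,0],0],[[0,0,0],[0,0,0],0],[[0,0,0],[0,0,0],0]]'
python3 - <<'E'
from h import *
plan(567,-4,150,87.9); C,im=grab("wrist","w11.png")
cv2.imwrite("pics/sc.png",grab("scene")[1][:,:,::-1])
E
```

```text
time_s: 36.6
ee_pos: [567.4, 0.9, 159.2]
orientation: [-0.055, -3.141, -0.001]
force: [-0.0, 1.1, -3.5]
gripper_width: 13.7
grasp_force: 40.0
turn z units 0.01  shift units x 0.01 y -0.12 z 0.23 | tcp [567.4   0.9 159.2] yaw 87.98 tilt [-0.     0.001]
```

View pics/w11.png

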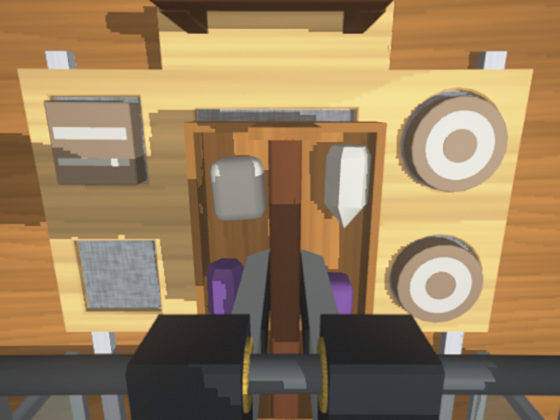

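The tray hangs level with its crystals inside and the slabs lie in their recesses. The bay's near edge is at row 109 (197–357), the tray's near wall top edge at row 122 (185–385), and the board corners at (19,70) and (531,69).

Run:
```python
from h import *
C=cam("wrist"); print(pose()[:3,3])
e=toz(C,[(197,109),(357,108)],35)[:,:2]; t=toz(C,[(186,123),(384,123)],108)[:,:2]; b=toz(C,[(19,70),(531,69),(160,70),(391,70)],35)[:,:2]
f=toz(C,[(65,332),(490,332)],35)[:,:2]
for n,q in(("bay",e),("tray",t),("board",b[:2]),("lip",b[2:]),("far",f)): print(n,q.round(1).tolist(),q.mean(0).round(1),"len",np.linalg.norm(q[1]-q[0]).round(1),"yaw",np.degrees(np.arctan2(*(q[1]-q[0])[::-1])).round(2))
# slabs/tool centre reference
y=np.degrees
h=cv2.cvtColor(cv2.imread("pics/w11.png"),cv2.COLOR_BGR2HSV); m=(h[...,1]<70)
for r in (111,114,117): q=np.flatnonzero(m[r,180:400])+180; print(r,q.min() if len(q) else None,q.max() if len(q) else None)
```

```text
[567.38545766   0.5691584  159.21735377]
bay [[485.1, -60.6], [488.6, 55.0]] [486.9  -2.8] len 115.7 yaw 88.28
tray [[492.7, -50.6], [496.6, 56.0]] [494.7   2.7] len 106.7 yaw 87.92
board [[455.3, -181.6], [467.5, 175.4]] [461.4  -3.1] len 357.2 yaw 88.04
lip [[458.1, -83.8], [463.9, 78.4]] [461.   -2.7] len 162.3 yaw 87.94
far [[664.2, -191.2], [677.2, 171.2]] [670.7 -10. ] len 362.6 yaw 87.94
111 197 354
114 197 354
117 198 353
```

```bash
python3 -m crank '[[[0.09,-0.155,0],[0,0,0],0],[[0,0,0.15],[0,0,0],0],[[0,0,0.25],[0,0,0],0],[[0,0,0.25],[0,0,0],0],[[0,0,0.2],[0,0,0],0],[[0,0,0.15],[0,0,0],0],[[0,0,0.1],[0,0,0],0],[[0,0,0.05],[0,0,0],0],[[0,0,0.05],[0,0,0],0],[[0,0,0],[0,0,0],0],[[0,0,0],[0,0,0],0]]'
```

```text
time_s: 37.62
ee_pos: [563.8, -6.2, 111.4]
orientation: [0.058, 3.141, 0.0]
force: [0.3, 0.3, -3.3]
gripper_width: 13.5
grasp_force: 40.0
```

```bash
python3 -m crank '[[[0,0,0.03],[0,0,0],0],[[0,0,0.03],[0,0,0],0],[[0,0,0.03],[0,0,0],0],[[0,0,0],[0,0,0],0],[[0,0,0],[0,0,0],0],[[0,0,0],[0,0,0],0]]'
```

```text
time_s: 38.12
ee_pos: [563.6, -6.2, 107.7]
orientation: [-0.058, -3.141, -0.0]
force: [-0.1, -0.1, -4.3]
gripper_width: 13.9
grasp_force: 40.0
```

```bash
python3 -m crank '[[[0,0,0.02],[0,0,0],0],[[0,0,0.01],[0,0,0],0],[[0,0,0],[0,0,0],0],[[0,0,0],[0,0,0],0],[[0,0,0],[0,0,0],0]]'
```

```text
time_s: 38.53
ee_pos: [563.8, -6.2, 107.2]
orientation: [0.058, 3.14, 0.0]
force: [-2.2, -0.2, 4.9]
gripper_width: 13.8
grasp_force: 40.0
```

It touches down at floor height, so I release and rise, then check numerically.

```bash
python3 -m crank '[[[0,0,0],[0,0,0],0.5],[[0,0,0],[0,0,0],0.5],[[0,0,0],[0,0,0],0.5],[[0,0,0],[0,0,0],0.5],[[0,0,0],[0,0,0],0.5],[[0,0,0],[0,0,0],0.5],[[0,0,0],[0,0,0],0.5],[[0,0,-0.3],[0,0,0],0.6],[[0,0,-0.6],[0,0,0],0.6],[[0,0,-0.8],[0,0,0],0.6],[[0,0,-0.8],[0,0,0],1],[[0,0,-0.5],[0,0,0],1]]'
python3 -m crank '[[[0.6,0,-0.6],[0,0,0],1],[[0.6,0,-0.6],[0,0,0],1],[[0,0,-0.6],[0,0,0],1],[[0,0,0],[0,0,0],1],[[0,0,0],[0,0,0],1],[[0,0,0],[0,0,0],1],[[0,0,0],[0,0,0],1]]'
python3 - <<'E'
from h import *
C,im=grab("wrist","w12.png"); T=pose(); print(T[:3,3].round(1)); np.save("w12.npy",T)
h=cv2.cvtColor(im,cv2.COLOR_RGB2HSV); m=((h[...,0]<=12)&(h[...,1]>120)&(h[...,2]>60)).astype(np.uint8); m=cv2.morphologyEx(m,cv2.MORPH_CLOSE,np.ones((3,3)))
cs,_=cv2.findContours(m,cv2.RETR_EXTERNAL,cv2.CHAIN_APPROX_NONE)
for c in sorted(cs,key=cv2.contourArea)[-3:]:
  c=c[:,0]; w=toz(C,c,108)[:,:2].astype(np.float32); print(cv2.contourArea(c[:,None]),c.min(0),c.max(0),cv2.minAreaRect(w))
a=-.036;cc,s=np.cos(a),np.sin(a); B=(565.9,-6.2)
for n,X,Y in (("tileA",-55,-130),("discA",-55,130),("discB",55,130)):
  g=(B[0]+X*cc-Y*s,B[1]+X*s+Y*cc); print(n,np.round(g,1)); 
  try: blob(C,im,48,g,smax=110,r=50)
  except Exception as e: print(e)
E
```

```text
time_s: 39.53
ee_pos: [564.6, -6.3, 229.4]
orientation: [0.058, 3.138, 0.0]
force: [1.4, 0.6, -0.4]
gripper_width: 66.3
grasp_force: 0.0
time_s: 40.12
ee_pos: [515.2, -4.4, 297.2]
orientation: [-0.058, -3.139, 0.0]
force: [-0.5, -0.7, 0.2]
gripper_width: 94.2
grasp_force: 0.0
[515.1  -4.5 297.1]
0.0 [264 241] [264 241] ((559.053466796875, -27.335432052612305), (0.0, 0.0), 0.0)
1565.5 [278 175] [291 310] ((565.0087890625, -7.572823524475098), (13.383808135986328, 141.86282348632812), 88.11808013916016)
1660.5 [218  97] [352 110] ((430.1032409667969, -1.702056884765625), (119.24803161621094, 11.109291076660156), 87.85944366455078)
tileA [ 506.3 -134.1]
rect [ 503.4 -130.5] [64.7 63.7] yaw 87.6 ellipse [ 503.6 -130.6] [72.9 74.4]
discA [515.6 125.7]
rect [509.6 116. ] [90.7 70.1] yaw 61.3 ellipse [511.8 118.7] [68.5 86.4]
discB [625.5 121.7]
rect [634.9 127.3] [111.  71.] yaw 33.5 ellipse [634.5 125.3] [ 68.9 119.5]
```

The tray bar centre (565,-7.6) is within about 1 mm of the board centre, and its apparent size matches the seated height. Now I close the fingers and go down in front of the grip bar.

```bash
python3 -m crank '[[[0.5,0,0],[0,0,0],0],[[0.7,0,0],[0,0,0],0],[[0.7,0,0],[0,0,0],0],[[0.6,0,0],[0,0,0],0],[[0.3,0,0],[0,0,0],0],[[0,0,0],[0,0,0],0],[[0,0,0],[0,0,0],0],[[0,0,0],[0,0,0],0],[[0,0,0],[0,0,0],0],[[0,0,0],[0,0,0],0],[[0,0,0],[0,0,0],0],[[0,0,0],[0,0,0],0]]' 10
python3 -c "
from h import *
plan(404,-0.7,117,87.94)"
```

```text
time_s: 41.17
ee_pos: [404.0, -0.4, 298.3]
orientation: [-0.058, -3.141, 0.0]
force: [-0.2, -0.2, -1.1]
gripper_width: 17.4
grasp_force: 0.0
turn z units -0.01  shift units x -0.00 y -0.01 z 4.53 | tcp [ 4.040e+02 -4.000e-01  2.983e+02] yaw 87.89 tilt [-0. -0.]
```

```bash
python3 -m crank '[[[0,0,0.5],[0,0,0],0],[[0,0,0.7],[0,0,0],0],[[0,0,0.7],[0,0,0],0],[[0,0,0.7],[0,0,0],0],[[0,0,0.7],[0,0,0],0],[[0,0,0.5],[0,0,0],0],[[0,0,0.4],[0,0,0],0],[[0,0,0.25],[0,0,0],0],[[0,0,0.08],[0,0,0],0],[[0,0,0],[0,0,0],0],[[0,0,0],[0,0,0],0]]'
python3 -m crank '[[[-0.04,0,0],[0,0,0],0],[[-0.04,0,0],[0,0,0],0],[[-0.04,0,0],[0,0,0],0],[[-0.04,0,0],[0,0,0],0],[[-0.06,0,0],[0,0,0],0],[[-0.06,0,0],[0,0,0],0],[[-0.06,0,0],[0,0,0],0],[[-0.08,0,0],[0,0,0],0],[[-0.08,0,0],[0,0,0],0],[[-0.1,0,0],[0,0,0],0],[[-0.1,0,0],[0,0,0],0],[[-0.1,0,0],[0,0,0],0]]'
```

```text
time_s: 42.08
ee_pos: [404.0, -0.3, 117.5]
orientation: [0.058, 3.141, 0.0]
force: [0.4, -0.2, -0.7]
gripper_width: 0.4
grasp_force: 0.0
time_s: 43.08
ee_pos: [435.8, -1.5, 117.1]
orientation: [-0.058, -3.14, 0.0]
force: [-2.7, -0.1, -0.5]
gripper_width: 0.8
grasp_force: 1.4
```

```bash
for i in 1; do python3 -m crank '[[[-0.12,0,0],[0,0,0],0],[[-0.14,0,0],[0,0,0],0],[[-0.15,0,0],[0,0,0],0],[[-0.15,0,0],[0,0,0],0],[[-0.15,0,0],[0,0,0],0],[[-0.15,0,0],[0,0,0],0],[[-0.15,0,0],[0,0,0],0],[[-0.15,0,0],[0,0,0],0],[[-0.15,0,0],[0,0,0],0],[[-0.15,0,0],[0,0,0],0],[[-0.15,0,0],[0,0,0],0],[[-0.15,0,0],[0,0,0],0]]'; done
python3 -m crank '[[[-0.15,0,0],[0,0,0],0],[[-0.15,0,0],[0,0,0],0],[[-0.15,0,0],[0,0,0],0],[[-0.15,0,0],[0,0,0],0],[[-0.15,0,0],[0,0,0],0],[[-0.15,0,0],[0,0,0],0],[[-0.15,0,0],[0,0,0],0],[[-0.15,0,0],[0,0,0],0],[[-0.15,0,0],[0,0,0],0],[[-0.15,0,0],[0,0,0],0],[[-0.15,0,0],[0,0,0],0],[[-0.15,0,0],[0,0,0],0]]'
python3 -m crank '[[[-0.15,0,0],[0,0,0],0],[[-0.15,0,0],[0,0,0],0],[[-0.15,0,0],[0,0,0],0],[[-0.15,0,0],[0,0,0],0],[[-0.15,0,0],[0,0,0],0],[[-0.12,0,0],[0,0,0],0],[[-0.12,0,0],[0,0,0],0],[[-0.1,0,0],[0,0,0],0],[[-0.1,0,0],[0,0,0],0],[[-0.08,0,0],[0,0,0],0],[[-0.06,0,0],[0,0,0],0],[[-0.05,0,0],[0,0,0],0]]'
```

```text
time_s: 44.08
ee_pos: [506.5, -4.1, 117.2]
orientation: [-0.058, -3.141, -0.0]
force: [-3.0, -0.2, -2.2]
gripper_width: -0.1
grasp_force: 1.5
time_s: 45.08
ee_pos: [578.5, -6.7, 117.3]
orientation: [-0.058, -3.141, -0.0]
force: [-2.6, 1.0, -2.1]
gripper_width: 0.5
grasp_force: 1.5
time_s: 46.08
ee_pos: [633.5, -8.7, 117.4]
orientation: [0.058, 3.141, 0.0]
force: [-2.9, 1.0, -0.6]
gripper_width: 0.4
grasp_force: 1.3
```

```bash
python3 -m crank '[[[-0.06,0,0],[0,0,0],0],[[-0.06,0,0],[0,0,0],0],[[-0.06,0,0],[0,0,0],0],[[-0.05,0,0],[0,0,0],0],[[-0.05,0,0],[0,0,0],0],[[-0.05,0,0],[0,0,0],0],[[0,0,0],[0,0,0],0],[[0,0,0],[0,0,0],0]]'
python3 -m crank '[[[-0.04,0,0],[0,0,0],0],[[-0.04,0,0],[0,0,0],0],[[-0.04,0,0],[0,0,0],0],[[-0.03,0,0],[0,0,0],0],[[-0.03,0,0],[0,0,0],0],[[0,0,0],[0,0,0],0],[[0,0,0],[0,0,0],0]]'
```

```text
time_s: 46.75
ee_pos: [647.3, -9.4, 117.5]
orientation: [0.058, 3.139, -0.0]
force: [0.3, 1.0, -0.7]
gripper_width: 0.4
grasp_force: 0.3
time_s: 47.33
ee_pos: [654.0, -9.8, 117.3]
orientation: [0.058, 3.14, -0.0]
force: [-0.9, 0.5, 1.6]
gripper_width: 0.7
grasp_force: 0.5
```

```bash
python3 -m crank '[[[-0.04,0,0],[0,0,0],0],[[-0.04,0,0],[0,0,0],0],[[-0.04,0,0],[0,0,0],0],[[0,0,0],[0,0,0],0],[[0,0,0],[0,0,0],0]]'
python3 -m crank '[[[-0.04,0,0],[0,0,0],0],[[-0.03,0,0],[0,0,0],0],[[-0.03,0,0],[0,0,0],0],[[0,0,0],[0,0,0],0],[[0,0,0],[0,0,0],0]]'
```

```text
time_s: 47.75
ee_pos: [654.9, -9.7, 117.0]
orientation: [-0.058, -3.134, 0.0]
force: [-9.3, -0.2, 6.0]
gripper_width: 0.2
grasp_force: 4.6
time_s: 48.17
ee_pos: [655.1, -9.8, 117.0]
orientation: [-0.058, -3.126, -0.0]
force: [-17.1, 0.4, 15.0]
gripper_width: 0.2
grasp_force: 8.8
```

Against the inner stop at the predicted 655 mm. I back off and check numerically.

```bash
python3 -m crank '[[[0.1,0,0],[0,0,0],0],[[0.3,0,0],[0,0,0],0],[[0.6,0,0],[0,0,0],0],[[0.8,0,0],[0,0,0],0],[[0.8,0,0],[0,0,0],0],[[0.5,0,-0.5],[0,0,0],0],[[0,0,-0.8],[0,0,0],0],[[0,0,-0.9],[0,0,0],0],[[0,0,-0.9],[0,0,0],0],[[0,0,-0.9],[0,0,0],0],[[0,0,0],[0,0,0],0],[[0,0,0],[0,0,0],0]]'
python3 - <<'E'
from h import *
C,im=grab("wrist","w13.png")
h=cv2.cvtColor(im,cv2.COLOR_RGB2HSV); m=((h[...,0]<=12)&(h[...,1]>120)&(h[...,2]>60)).astype(np.uint8); m=cv2.morphologyEx(m,cv2.MORPH_CLOSE,np.ones((3,3)))
cs,_=cv2.findContours(m,cv2.RETR_EXTERNAL,cv2.CHAIN_APPROX_NONE)
for c in sorted(cs,key=cv2.contourArea)[-3:]:
  c=c[:,0]; print(c.min(0),c.max(0),cv2.minAreaRect(toz(C,c,115)[:,:2].astype(np.float32)))
# disc white rings / tile stripes seen through the glass by the scene camera
S,si=grab("scene","s9.png"); a=-.036;cc,s=np.cos(a),np.sin(a); B=(565.5+240*cc,-6.2+240*s)
hs=cv2.cvtColor(si,cv2.COLOR_RGB2HSV)
for n,X,Y in (("tileA",-55,-130),("discA",-55,130),("discB",55,130),("squareB empty",55,-130)):
  g=(B[0]+X*cc-Y*s,B[1]+X*s+Y*cc); p=proj(S,[[*g,48]])[0].astype(int); q=si[p[1]-18:p[1]+19,p[0]-20:p[0]+21].astype(int)
  mk=(q.min(2)>195); yy,xx=np.nonzero(mk); print(n,np.round(g,0),p,"white px",mk.sum(), toz(S,[(xx.mean()+p[0]-20,yy.mean()+p[1]-18)],48)[0,:2].round(1) if mk.any() else q.reshape(-1,3).max(0))
E
```

```text
time_s: 49.17
ee_pos: [540.6, -5.3, 279.6]
orientation: [0.058, 3.134, 0.001]
force: [-0.2, -0.2, -0.7]
gripper_width: 0.5
grasp_force: 0.0
[285 327] [285 327] ((667.7906494140625, -10.432570457458496), (0.0, 0.0), 0.0)
[325 287] [341 313] ((640.2484130859375, 36.517822265625), (30.767333984375, 10.564111709594727), 12.173989295959473)
[229 287] [245 312] ((636.5643310546875, -55.13612365722656), (10.567638397216797, 29.239171981811523), 73.57363891601562)
tileA [ 746. -143.] [163 229] white px 66 [ 695.4 -149. ]
discA [755. 117.] [215 306] white px 80 [721.2 129.2]
discB [865. 113.] [174 333] white px 8 [856.3 158.2]
squareB empty [ 856. -147.] [125 251] white px 0 [185 195 200]
```

Run:
```python
from h import *
S=cam("scene"); g=cv2.cvtColor(cv2.imread("pics/s9.png"),cv2.COLOR_BGR2HSV)
a=-.036;cc,s=np.cos(a),np.sin(a); B=(565.5+240*cc,-6.2+240*s)
for n,X,Y in (("tileA",-55,-130),("discA",-55,130),("discB",55,130)):
  w=(B[0]+X*cc-Y*s,B[1]+X*s+Y*cc); p=proj(S,[[*w,48]])[0].round().astype(int); print(n,p)
  print("\n".join(" ".join("%3d"%v for v in g[p[1]+j,p[0]-24:p[0]+25:3,1]) for j in range(-20,21,3)))
```

```text
tileA [163 229]
 24  25  24  23  24  25  25  31  34  33  30 135 130 130 130 138   9
 27  24  24  22  23  25  25  24  32  14  17  35 132 136  21  12  10
 24  24  26  25  23  23  28  35  17  18  16  25  68  11  10   8  19
 24  25  24  25  28  37  15  17  18  15  13  14  24   4  17  67 133
 23  24  24  36  20  16  18  13  17  17  17  18  20  31 129 128 129
 21  35  22  17  17  15  17  18  25  17  17  18  17  25  45 129 130
 37  17  17  16  18  20  20  17  22  23  18  18  16  14  23 124 131
 16  17  15  12  17  19  25  17  17  25  18  17  18  16  20  23 135
 15  15  17  17  28  18  18  22  18  18  25  19  19  25  17  24  41
 14  16  18  15  13  18  17  22  16  17  18  19  19  15  18  14  23
 15  16  14  17  17  23  18  18  20  22  19  19  14  19  17  17  19
 16  16  17  17  17  16  24  18  19  22  18  17  18  17  17  17  15
 15  14  13  16  17  15  15  19  17  18  17  16  19  18  17  17  18
 17  16  16  14  16  17  17  16  16  19  15  15  16  14  11  11  13
discA [215 307]
 13  11  13  14  16  18  18  16  16  16  23  24 135 129 130 127 130
 11  33  18  15  17  16  18  16  18  16  18  25 
[... 1103 characters left out ...]
  18  15  14  16  16
 16  17  17  17  15  19  22  25  25  24  23  17  26  18  17  16  14
 15  15  17  17  19  24  25  23  19  24  25  18  17  19  17  15  14
 16  17  15  13  17  24  24  19  17  17  24  24  17  32  15  17  15
 14  17  15  17  17  24  19  19  17  17  24  24  17  31  18  17  15
 16  15  15  17  16  25  24  19  18  25  24  17  17  31  18  17  16
 11  16  17  15  19  23  24  24  24  24  20  17  22  21  18  20  24
 13  14  14  16  19  17  20  23  22  17  17  19  27  16  24  24  20
 13  10  18  17  19  19  15  17  19  18  19  27  17  23  23  22  20
 11  11  13  17  17  18  26  22  19  22  26  24  24  15  19  20  20
 13  13  11  16  16  17  18  14  16  16  23  25  23  18  19  20  18
```

Both disc rings show up centred where predicted through the glass, so I hand in.

```bash
python3 -c "
from station import robot
print(robot.job_done())"
```

```text
the job is handed in; nothing more can be done
None
```

I pulled the board fully out, laid the two discs and one tile in their recesses (I saw no second tile), set the tray with its four crystals in the middle bay, pushed the board back to its inner stop and handed the job in; the hand-in call gave no verdict, and after the push I could confirm only the two discs through the glass, not the tile or the tray.

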